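# Make ready the pitch-bowl warming stand

### The job

Get the pitch-bowl warming stand ready: first nudge the stiff vent slide on its front edge to the left until its pointer lines up with the brass index clip, without ever running past it, and then set every round-bottomed pitch bowl in a ring of its own on the stand, so that it sits level and centred. Also slide every flat scraper blade-first into a slot of its own in the wooden block, fully home so that the handle's shoulder meets the block. Leave the other things on the bench where they are.

Things in the scene. Friction and masses are not known exactly. Their poses are not given: they have to be found in the camera images.
- bowl_0: Deep round-bottomed steel pitch bowl full of hard black pitch, 64 mm tall, 0.3 kg: a 64 mm wide hemisphere with its weight low down, below a straight 64 mm wide band 30 mm high. Origin: centre of the hemisphere, on the bowl's axis, 32 mm above its underside and 32 mm below its top; z is its axis. It stands on the bench, rocks when touched and rights itself. May be absent.
- bowl_1: Deep round-bottomed steel pitch bowl full of hard black pitch, 64 mm tall, 0.3 kg: a 64 mm wide hemisphere with its weight low down, below a straight 64 mm wide band 30 mm high. Origin: centre of the hemisphere, on the bowl's axis, 32 mm above its underside and 32 mm below its top; z is its axis. It stands on the bench, rocks when touched and rights itself. May be absent.
- bowl_2: Deep round-bottomed steel pitch bowl full of hard black pitch, 64 mm tall, 0.3 kg: a 64 mm wide hemisphere with its weight low down, below a straight 64 mm wide band 30 mm high. Origin: centre of the hemisphere, on the bowl's axis, 32 mm above its underside and 32 mm below its top; z is its axis. It stands on the bench, rocks when touched and rights itself. May be absent.
- scraper_0: Flat pitch scraper lying flat on the bench: wooden handle 60 long x 18 wide x 14 mm thick, and a steel blade 90 long x 26 wide x 4 mm thick that carries on from the handle's front end, flush with the handle's underside (last 8 mm of the tip 21 mm wide). Origin: under the middle of the handle, on its underside; x points from handle to blade tip (handle front end, the shoulder, at x = +30 mm, blade tip at x = +120 mm); z up. 90 g, blade-heavy. May be absent.
- scraper_1: Flat pitch scraper lying flat on the bench: wooden handle 60 long x 18 wide x 14 mm thick, and a steel blade 90 long x 26 wide x 4 mm thick that carries on from the handle's front end, flush with the handle's underside (last 8 mm of the tip 21 mm wide). Origin: under the middle of the handle, on its underside; x points from handle to blade tip (handle front end, the shoulder, at x = +30 mm, blade tip at x = +120 mm); z up. 90 g, blade-heavy. May be absent.
- seat_0 (a point): Centre of the top edge of a fixed steel ring support on the warming stand: ring 68 mm outside, 48 mm inside, 16 mm high, its top 46 mm above the bench. A bowl seated in it has its sphere centre 21 mm above this point. The three rings stand in a row 95 mm apart, seat_0 at the left as the robot sees it.
- seat_1 (a point): Centre of the top edge of a fixed steel ring support on the warming stand: ring 68 mm outside, 48 mm inside, 16 mm high, its top 46 mm above the bench. A bowl seated in it has its sphere centre 21 mm above this point. The three rings stand in a row 95 mm apart, seat_0 at the left as the robot sees it.
- seat_2 (a point): Centre of the top edge of a fixed steel ring support on the warming stand: ring 68 mm outside, 48 mm inside, 16 mm high, its top 46 mm above the bench. A bowl seated in it has its sphere centre 21 mm above this point. The three rings stand in a row 95 mm apart, seat_0 at the left as the robot sees it.
- slot_0 (a point): Middle of the lower edge of a slot mouth in the front face (towards the robot) of the wooden block: the slot is 32 mm wide, 8 mm high, runs level 100 mm right through, its floor 36 mm above the bench (this point). Frame axes as the block's: x points into the slot, y to the left, z up. A scraper fully home has its origin 30 mm in front of this point (x = -30 mm), and its blade lies on the slot floor.
- slot_1 (a point): Middle of the lower edge of a slot mouth in the front face (towards the robot) of the wooden block: the slot is 32 mm wide, 8 mm high, runs level 100 mm right through, its floor 36 mm above the bench (this point). Frame axes as the block's: x points into the slot, y to the left, z up. A scraper fully home has its origin 30 mm in front of this point (x = -30 mm), and its blade lies on the slot floor.
- stand: Grey steel warming stand, a fixed box 147 deep x 290 wide x 30 mm high with three ring supports on top and the vent slide along its front edge. Origin: centre of its underside; x points away from the robot's side, y to the left along the row of rings and along the slide's track, z up.
- vent (a joint): Travel in m of the vent slide along the stand's +y (to the left), 0 at the right-hand end, at most 0.165. Stiff: it moves when pushed with about 6 N and stays where it is left.
- vent_post (a point): Middle of the black post of the vent slide, 55 mm above the bench: post 18 x 18 mm and 30 mm high (top 70 mm above the bench) on a steel shoe 22 x 30 mm and 10 mm high, with a thin steel pointer towards the robot at the post's middle. The pointer's position along the stand's y is this point's. The track lies 52 mm in front of the stand's centre line.
- mark_clip: Small fixed brass index clip 16 mm wide on the stand's front edge, with a thin dark ridge across its middle, the mark. Origin: middle of the clip; its y axis is parallel to the slide's track, and the pointer is at the mark when the post's y in this frame is 0. It stands no higher than 34 mm above the bench.
- slot_block: Fixed wooden block 100 deep x 180 wide x 60 mm high with two slots side by side, 84 mm apart, open in its front face. Origin: centre of its underside; x points into the slots, away from the robot, y to the left, z up.
- beeswax: Bystander: round yellow cake of beeswax, 45 mm wide, 17 mm high. Origin: centre of its underside.
- dapping_block: Bystander: brass cube with round hollows, 50 mm. Origin: centre of its underside.

How it is judged:
By the outcome, as a careful person would: the job done as asked, in the order asked, and still so for the second after the job is handed in, with the robot touching nothing.
Of bowl_0, bowl_1, bowl_2 only 2 to 3 are there at a start; the rules pass over those that are not, and their reading is None.
Of scraper_0, scraper_1 only 1 to 2 are there at a start; the rules pass over those that are not, and their reading is None.
At some moment in a run one of bowl_0, bowl_1, bowl_2, scraper_0, scraper_1 may be knocked a few centimetres aside while the robot is not near it.
Once in a run the grip may slacken for a moment while it holds something.
It also fails if it takes over 210 s, if anything falls off the work surface, if the arm or the gripper's body presses on something with over 40 N, if the wrist force passes 120 N, or if a joint passes its speed limit or range.

### The arm

A 6-joint arm with a two-finger parallel gripper is mounted at the origin on a cart in front of the work surface, level with it; the furniture and walls round the work are solid. World frame = base frame: x ahead of the robot, y to its left, z up, the work surface at z = 0. Lengths are in m, angles in rad, forces in N, time in s.
With the tool pointing down it reaches from about 0.375 to 0.9 m from the base axis. Payload 3.1 kg.
Tool frame: the origin (TCP) lies between the finger pads; the fingertips stand 22 mm ahead of it and the grasp point (between the pads) lies 3 mm ahead of it; z points along the fingers, y is the direction in which the jaws open and shut (so a half turn about z gives the same grasp; the last joint's range is limited). The gripper opens to 87 mm and grips with 3 to 60 N. Pads are 19 mm wide; open, the fingers measure 117 mm over their backs; the gripper's body (75 mm by 190 mm) begins 51 mm behind the grasp point.
Start: joints at [-1.488, 0.527, 1.433, -0, 1.181, -0.178], TCP at [0.161, -0.604, 0.216] pointing down, gripper open.
Joint ranges: [-3.08, 3.08], [-0.75, 2.2], [0.22, 2.44], [-1.43, 4.57], [0, 2.65], [-2.85, 2.85]. Speed limits (rad/s): [2.79, 2.79, 3.14, 3.14, 3.14, 3.14].

### API

Orientations are given as a unit quaternion [x, y, z, w].
In Python, from rig import get_obs, camera, get_calibration, hand_in, search_frame gives the robot as it stands.
- The arm moves only by the shell command python3 -m jog 'ROWS' [FORCE]. ROWS is JSON, a list of rows, each an object with "grip": the closure in counts, from 0 (fully open) to 255 (shut); "travel": the shift along the world's x, y, z in cm, a list of three; "twist": the turn about the world's z in degrees. A call has 1 to 8 rows; each row shifts and turns the commanded pose from where the row before left it; what a row does not reach is not made up. A row lasts 1/10 s, in which the tool goes at most 50 mm and 8.59 degrees, less where a joint would pass 70% of its speed; a pose out of reach is approached as far as the arm can. A call is refused whole if a number of a shift passes 5 or a number of a turn 8.59, either way. A call with a gripper value outside its range is refused whole. The fingers move at their own pace and stop on an object; FORCE is the grip in N (left out, the last holds). Time passes only in rows, so rows that do not move let the fingers close. It gives the time, the measured TCP pose, the force and the opening at its end, in the units of the state.
- get_obs(): the state, without advancing time (a new reading comes with each control period).
- camera(name): name is "scene" or "top" or "wrist"; returns the picture (480x640x3 uint8, red, green, blue); there is no depth.
- get_calibration(name): a dict with "fx", "fy", "cx", "cy" (pixels), "R" (3x3) and "t" (3): a world point X has camera coordinates R X + t; the wrist camera has in their place "T_tool_cam" (4x4, takes a point from camera to tool coordinates, whose origin is the TCP and whose axes are the flange's). Camera axes: x right, y down, z forward; pixel columns grow to the right and rows downward; lengths in m; the calibration is good to about 2 mm. The wrist camera is an equidistant fisheye: a pixel r from the principal point sees the ray r / f radians off the axis. A picture is of the moment at which its call begins: read the wrist's pose just before it. get_calibration takes no time and is no camera call.
- hand_in(): hands the job in, once; it reports no verdict.
Trained networks look in the newest picture that a camera, given by its name, has taken for a name from the list of things; names that differ only in an ending like _2 or _b are one class to them, and where a whole thing is asked for, a point or a joint stands for the part that bears it (a point fixed in the world has none). Each returns a list of dicts, best first, with "p" (0 to 1); they miss things now and then, are a little off and sometimes report something else, mostly with a low value. They report only what shows in the picture. A call takes as long as a camera call.
- search_frame(target, camera): "at" ([x, y, z] in m, in world coordinates, good to about 4 mm: the middle of the surface that is visible of it).
The state is a dict: "time": time; "q": joint angles; "joint_velocities": joint speeds; "joint_torque": joint torques, N m; "position": TCP position; "tool_rot": TCP orientation; "ft_force": force on the tool from outside, world axes, zero at the start; "moment": the same for the moment, N m; "grip_width": finger opening in m.
Only numpy, scipy, OpenCV 4.12 (cv2) and the standard library are available. Lean on these libraries where they do the work, as an engineer would, in place of code of your own. Each camera call takes 0.05 s, during which the arm holds its last target. There are 200 camera calls.

## Working session

There is one attempt and no reset: what is moved stays moved. The work goes in short steps, Python scripts to look and compute and a shell command to move; the robot and the scene stay as the last step left them, time stands still between calls to the robot, and variables do not carry over. Pictures are saved under pics/ and viewed, about 12 in all and at most 16, crops included, and the job is handed in when it is done.

```bash
mkdir -p pics; ls
python3 - <<'E'
from rig import *
import cv2
for n in ["scene","top"]:
    im=camera(n); cv2.imwrite(f"pics/{n}0.png",im[:,:,::-1])
    c=get_calibration(n); print(n,{k:(v if not hasattr(v,'tolist') else v.tolist()) for k,v in c.items()})
    for t in ["bowl_0","scraper_0","stand","vent_post","mark_clip","slot_block","beeswax","dapping_block"]:
        print(t,[( [round(float(x),3) for x in d["at"]],round(d["p"],2)) for d in search_frame(t,n)])
print(get_calibration("wrist")); print(get_obs())
E
```

```text
pics
scene {'fx': 557.8842050723119, 'fy': 557.8842050723119, 'cx': 315.28761659047774, 'cy': 234.9845674400751, 'R': [[-0.642420640811462, -0.7662560306175892, -0.012141490912010272], [-0.29368634233658064, 0.26079526607961967, -0.9196380600624473], [0.7078446528613122, -0.587228681803466, -0.3925791928808917]], 't': [0.279795458157979, 0.25588811501037173, 0.7934686789538725]}
bowl_0 [([0.413, 0.062, 0.052], 0.64), ([0.419, -0.012, 0.053], 0.61), ([0.394, 0.147, 0.054], 0.56)]
scraper_0 [([0.615, -0.244, 0.041], 0.44)]
stand [([0.58, 0.043, 0.031], 0.68), ([0.614, -0.245, 0.039], 0.43)]
vent_post [([0.541, -0.047, 0.055], 0.8)]
mark_clip [([0.53, 0.046, 0.024], 0.38)]
slot_block [([0.614, -0.242, 0.04], 0.76), ([0.568, -0.174, 0.013], 0.54)]
beeswax [([0.57, -0.174, 0.014], 0.52)]
dapping_block [([0.721, -0.193, 0.031], 0.94), ([0.417, -0.011, 0.054], 0.44)]
top {'fx': 507.5859645503787, 'fy': 507.5859645503787, 'cx': 321.96318960891125, 'cy': 239.44400283046537, 'R': [[0.01001350279352327, -0.9998695677242236, -0.012671909910442229], [-0.9897616415460885, -0.00810629419427138, -0.
[... 1088 characters left out ...]
.00000000e+00]])}
{'time': 0.9, 'q': array([-1.48851192e+00,  5.27497928e-01,  1.43266955e+00,  3.45600882e-05,
        1.18141261e+00, -1.78481022e-01]), 'joint_velocities': array([-0.00111484, -0.00067061,  0.000198  ,  0.00027196, -0.00147805,
       -0.00152885]), 'joint_torque': array([ 1.26807936e-05, -4.39997327e+01, -1.76988190e+01,  6.33610412e-02,
        5.03706804e-02, -2.20707847e-05]), 'position': array([ 0.16118668, -0.60384945,  0.21605939]), 'tool_rot': array([9.91513061e-01, 1.30007113e-01, 1.56661717e-05, 7.04043678e-06]), 'ft_force': array([-0.06543313,  0.3882719 ,  0.70256289]), 'moment': array([-0.00472854,  0.00679057,  0.0534459 ]), 'grip_width': 0.08713720455614016}
```

View pics/top0.png

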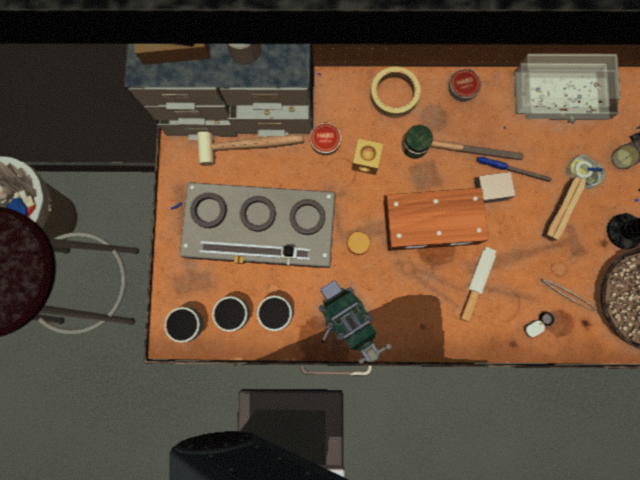

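View pics/scene0.png

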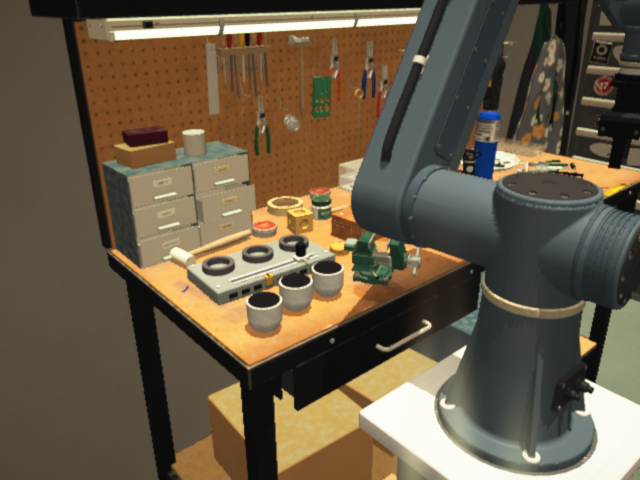

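```bash
cat > h.py <<'E'
from rig import *
import numpy as np, cv2
from scipy.spatial.transform import Rotation as Ro
def grab(n,f=None):
    o=get_obs(); im=camera(n)
    if f: cv2.imwrite(f"pics/{f}.png",im[:,:,::-1])
    return o,im
def ray(n,uv,o=None):
    c=get_calibration(n); u=(uv[0]-c["cx"])/c["fx"]; v=(uv[1]-c["cy"])/c["fy"]
    if n=="wrist":
        r=np.hypot(u,v); d=np.array([np.sin(r)*u/r,np.sin(r)*v/r,np.cos(r)]) if r>1e-9 else np.array([0,0,1.])
        T=c["T_tool_cam"]; R=Ro.from_quat(o["tool_rot"]).as_matrix()
        return R@T[:3,3]+o["position"], R@T[:3,:3]@d
    R=np.array(c["R"]); return -R.T@np.array(c["t"]), R.T@np.array([u,v,1])
def px(n,uv,z,o=None):
    p,d=ray(n,uv,o); return p+d*(z-p[2])/d[2]
def proj(n,X,o=None):
    c=get_calibration(n)
    if n=="wrist":
        T=c["T_tool_cam"]; R=Ro.from_quat(o["tool_rot"]).as_matrix()
        p=T[:3,:3].T@(R.T@(np.array(X)-o["position"])-T[:3,3]); r=np.hypot(p[0],p[1]); a=np.arctan2(r,p[2])
        return np.array([c["cx"]+c["fx"]*a*p[0]/r,c["cy"]+c["fy"]*a*p[1]/r])
    p=np.array(c["R"])@X+c["t"]; return np.array([c["cx"]+c["fx"]*p[0]/p[2],c["cy"]+c["fy"]*p[1]/p[2]])
def bird(im,n,o,x0,x1,y0,y1,z,s):
    "orthophoto of plane z: rows from x1 (top) to x0, cols from y1 (left) to y0, s px/m"
    H,W=int((x1-x0)*s),int((y1-y0)*s); m=np.zeros((H,W,2),np.float32)
    for i in range(H):
        for j in range(W): m[i,j]=0,0
    c=get_calibration(n); I,J=np.mgrid[0:H,0:W]; P=np.stack([x1-I/s,y1-J/s,np.full(I.shape,z)],-1)
    if n=="wrist":
        T=c["T_tool_cam"]; R=Ro.from_quat(o["tool_rot"]).as_matrix()
        p=((P-o["position"])@R-T[:3,3])@T[:3,:3]; r=np.hypot(p[...,0],p[...,1])+1e-12; k=np.arctan2(r,p[...,2])/r
    else:
        p=P@np.array(c["R"]).T+c["t"]; k=1/p[...,2]
    return cv2.remap(im,(c["cx"]+c["fx"]*p[...,0]*k).astype(np.float32),(c["cy"]+c["fy"]*p[...,1]*k).astype(np.float32),cv2.INTER_LINEAR)
def find(t,n): return [([round(float(x),4) for x in d["at"]],round(d["p"],2)) for d in search_frame(t,n)]
def st():
    o=get_obs(); print("t",round(o["time"],2),"pos",np.round(o["position"],4),"yaw",round(float(np.degrees(np.arctan2(*Ro.from_quat(o["tool_rot"]).as_matrix()[[1,0],0]))),2),"F",np.round(o["ft_force"],1),"w",round(float(o["grip_width"]),4),"q6",round(float(o["q"][5]),2)); return o
E
sed -i '/for i in range(H)/,+1d' h.py
python3 -m jog '[{"grip":0,"travel":[1.7,2.75,0.4],"twist":8.25},{"grip":0,"travel":[1.7,2.75,0.4],"twist":8.25},{"grip":0,"travel":[1.7,2.75,0.4],"twist":8.25},{"grip":0,"travel":[1.7,2.75,0.4],"twist":8.25},{"grip":0,"travel":[1.7,2.75,0.4],"twist":8.25},{"grip":0,"travel":[1.7,2.75,0.4],"twist":8.25},{"grip":0,"travel":[1.7,2.75,0.4],"twist":8.25}]'
python3 -m jog '[{"grip":0,"travel":[1.7,2.75,0.4],"twist":8.25},{"grip":0,"travel":[1.7,2.75,0.4],"twist":8.25},{"grip":0,"travel":[1.7,2.75,0.4],"twist":8.25},{"grip":0,"travel":[1.7,2.75,0.4],"twist":8.25},{"grip":0,"travel":[1.7,2.75,0.4],"twist":8.25},{"grip":0,"travel":[1.7,2.75,0.4],"twist":8.25},{"grip":0,"travel":[1.7,2.75,0.4],"twist":8.25}]'
python3 -m jog '[{"grip":0,"travel":[1.7,2.75,0],"twist":8.25},{"grip":0,"travel":[1.7,2.75,0],"twist":8.25},{"grip":0,"travel":[1.7,2.75,0],"twist":8.25},{"grip":0,"travel":[1.7,2.75,0],"twist":8.25},{"grip":0,"travel":[1.7,2.75,0],"twist":8.25},{"grip":0,"travel":[1.7,2.75,0],"twist":8.25},{"grip":0,"travel":[0,0,0],"twist":0},{"grip":0,"travel":[0,0,0],"twist":0}]'
python3 - <<'E'
from h import *
o=st(); o,im=grab("wrist","w1")
for t in ["bowl_0","vent_post","mark_clip","stand","seat_0"]: print(t,find(t,"wrist"))
E
```

```text
time: 1.6
position: [0.2807, -0.4102, 0.2444]
tool_rot: [0.804, 0.595, 0.0, 0.0]
ft_force: [0.7, 0.6, 0.3]
grip_width: 0.0871
time: 2.3
position: [0.3998, -0.2177, 0.2725]
tool_rot: [0.416, 0.909, -0.0, 0.0]
ft_force: [0.4, 0.1, 0.1]
grip_width: 0.0872
time: 3.1
position: [0.5011, -0.0534, 0.272]
tool_rot: [0.0, 1.0, -0.0, -0.0]
ft_force: [0.3, -0.2, -0.3]
grip_width: 0.0873
t 3.1 pos [ 0.5011 -0.0534  0.272 ] yaw 179.98 F [ 0.3 -0.2 -0.3] w 0.0873 q6 -1.9
bowl_0 [([0.4331, -0.0317, 0.068], 0.94), ([0.4394, 0.0504, 0.0628], 0.58)]
vent_post [([0.5426, -0.0543, 0.0536], 0.83)]
mark_clip [([0.538, 0.0442, 0.0338], 0.59)]
stand [([0.5805, -0.0135, 0.0288], 0.57)]
seat_0 [([0.5808, -0.012, 0.0324], 0.78), ([0.5616, -0.1831, 0.015], 0.67)]
```

View pics/w1.png

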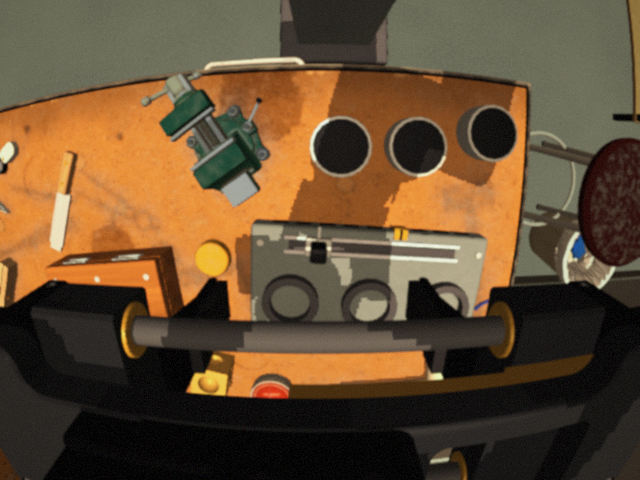

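Run:
```python
from h import *
o,im=grab("wrist"); _,tp=grab("top")
a=bird(im,"wrist",o,.50,.70,-.14,.20,.046,2000); b=bird(tp,"top",None,.50,.70,-.14,.20,.046,2000)
cv2.imwrite("pics/ortho.png",np.vstack([a,b])[:,:,::-1])
# stand corners on top camera z=.03
```

```text
(no output)
```

View pics/ortho.png

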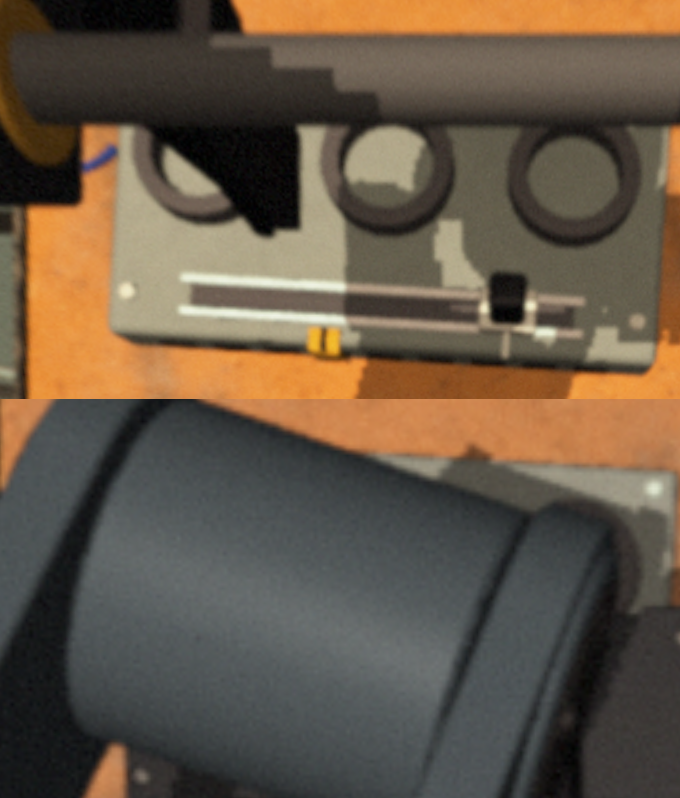

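Run:
```python
from h import *
tp=cv2.imread("pics/top0.png")[:,:,::-1].copy()
a=bird(tp,"top",None,.49,.70,-.16,.18,.046,2350)
b=bird(tp,"top",None,.44,.70,-.50,-.22,.060,2350)
g=cv2.GaussianBlur(cv2.cvtColor(a,cv2.COLOR_RGB2GRAY),(5,5),0)
c=cv2.HoughCircles(g,cv2.HOUGH_GRADIENT,1.0,120,param1=60,param2=15,minRadius=50,maxRadius=90)
for x,y,r in c[0][:8]: print("circ x %.4f y %.4f r %.4f"%(.70-y/2350,.18-x/2350,r/2350))
# bowls on top0 rim z=.064
d=bird(tp,"top",None,.36,.50,-.10,.20,.064,2350); g=cv2.GaussianBlur(cv2.cvtColor(d,cv2.COLOR_RGB2GRAY),(5,5),0)
c=cv2.HoughCircles(g,cv2.HOUGH_GRADIENT,1.0,120,param1=60,param2=15,minRadius=55,maxRadius=85)
for x,y,r in c[0][:5]: print("bowl x %.4f y %.4f r %.4f"%(.50-y/2350,.20-x/2350,r/2350))
h=600; cv2.imwrite("pics/o2.png",np.hstack([cv2.resize(a,None,fx=.6,fy=.6)[:296], cv2.resize(b,None,fx=.47,fy=.47)[:296]])[:,:,::-1])
cv2.imwrite("pics/o2.png",a[:,:,::-1])
```

```text
circ x 0.6274 y 0.1011 r 0.0350
circ x 0.6206 y 0.0074 r 0.0346
circ x 0.6155 y -0.0870 r 0.0222
bowl x 0.4130 y 0.1368 r 0.0276
bowl x 0.4330 y 0.0509 r 0.0276
bowl x 0.4347 y -0.0296 r 0.0314Traceback (most recent call last):
  File "<stdin>", line 12, in <module>
    return _nx.concatenate(arrs, 1, dtype=dtype, casting=casting)
           ~~~~~~~~~~~~~~~^^^^^^^^^^^^^^^^^^^^^^^^^^^^^^^^^^^^^^^
ValueError: all the input array dimensions except for the concatenation axis must match exactly, but along dimension 0, the array at index 0 has size 296 and the array at index 1 has size 287
```

```bash
python3 -m jog '[{"grip":0,"travel":[0.8,0,-3.4],"twist":-3.6},{"grip":0,"travel":[0.8,0,-3.4],"twist":0},{"grip":0,"travel":[0.8,0,-3.4],"twist":0},{"grip":0,"travel":[0.8,0,-3.4],"twist":0},{"grip":0,"travel":[1.0,-0.1,-3.4],"twist":0},{"grip":0,"travel":[0,0,0],"twist":0},{"grip":0,"travel":[0,0,0],"twist":0}]' 12
python3 - <<'E'
from h import *
o=st(); o,im=grab("wrist","w2")
for t in ["vent_post","mark_clip"]: print(t,find(t,"wrist"))
E
```

```text
time: 4.2
position: [0.5428, -0.055, 0.102]
tool_rot: [0.032, 0.999, 0.0, -0.001]
ft_force: [-0.4, -0.5, -0.2]
grip_width: 0.0868
t 4.2 pos [ 0.5428 -0.055   0.102 ] yaw 176.32 F [-0.4 -0.5 -0.2] w 0.0868 q6 -1.81
vent_post [([0.5452, -0.0506, 0.0541], 0.62)]
mark_clip [([0.5361, 0.0456, 0.0349], 0.71)]
```

View pics/w2.png

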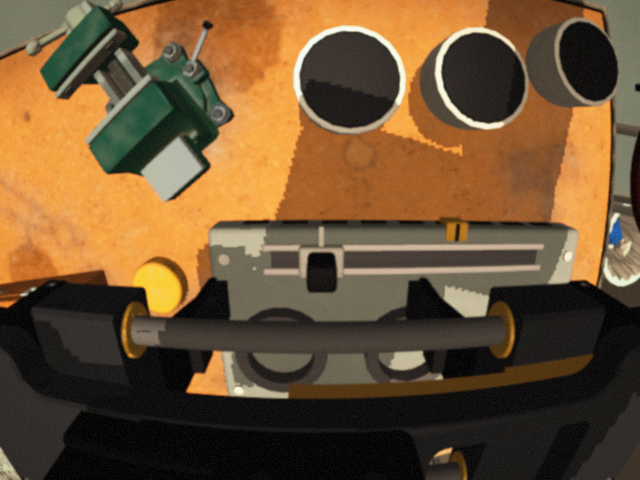

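Run:
```python
from h import *
o=get_obs()
for l,uv,z in [("top",(321.5,285),.07),("top",(321.5,280),.07),("topedge",(321.5,292),.07),("ridge",(457.5,232),.033),("ptr",(321,230),.04),("ptr",(321,230),.034),("ptr",(321,230),.055)]: print(l,z,px("wrist",uv,z,o).round(4))
print(proj("wrist",[*o["position"][:2],.07],o))
im=cv2.imread("pics/w2.png"); cv2.imwrite("pics/w2c.png",cv2.resize(im[205:305,290:480],None,fx=4,fy=4,interpolation=cv2.INTER_CUBIC))
```

```text
top 0.07 [ 0.5525 -0.0539  0.07  ]
top 0.07 [ 0.5494 -0.0537  0.07  ]
topedge 0.07 [ 0.557  -0.0541  0.07  ]
ridge 0.033 [0.536  0.0421 0.033 ]
ptr 0.04 [ 0.5271 -0.0524  0.04  ]
ptr 0.034 [ 0.5287 -0.0525  0.034 ]
ptr 0.055 [ 0.5232 -0.0523  0.055 ]
[318.28534537 271.62104541]
```

View pics/w2c.png

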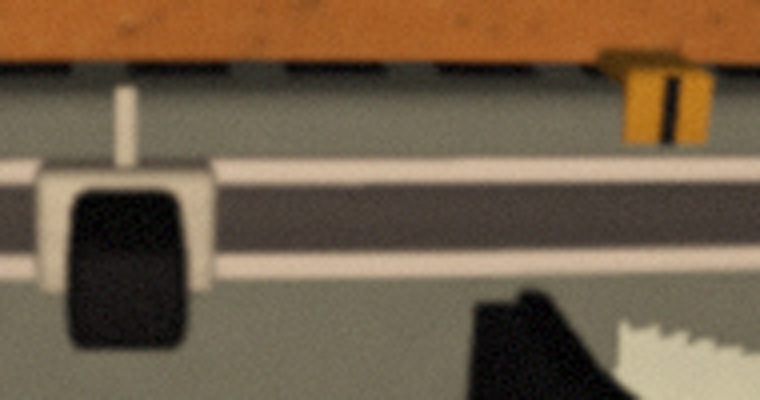

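```bash
python3 -m jog '[{"grip":0,"travel":[0.55,0.15,0],"twist":0},{"grip":60,"travel":[0,0,-1.7],"twist":0},{"grip":140,"travel":[0,0,-1.7],"twist":0},{"grip":255,"travel":[0,0,0],"twist":0},{"grip":255,"travel":[0,0,0],"twist":0},{"grip":255,"travel":[0,0,0],"twist":0},{"grip":255,"travel":[0,0,0],"twist":0},{"grip":255,"travel":[0,0,0],"twist":0}]' 12
python3 -m jog '[{"grip":255,"travel":[0.08,1.2,0],"twist":0},{"grip":255,"travel":[0.08,1.2,0],"twist":0},{"grip":255,"travel":[0.08,1.2,0],"twist":0},{"grip":255,"travel":[0,0,0],"twist":0},{"grip":255,"travel":[0,0,0],"twist":0}]'
python3 - <<'E'
from h import *
o=st(); o,im=grab("wrist","w3")
cv2.imwrite("pics/w3c.png",cv2.resize(im[190:310,250:440,::-1],None,fx=4,fy=4,interpolation=cv2.INTER_CUBIC))
E
```

```text
time: 5.15
position: [0.5492, -0.0534, 0.0688]
tool_rot: [0.032, 0.999, -0.0, 0.001]
ft_force: [-0.6, -0.2, 0.6]
grip_width: 0.0391
time: 5.65
position: [0.551, -0.0165, 0.068]
tool_rot: [0.031, 1.0, -0.0, -0.0]
ft_force: [0.0, -0.2, 0.1]
grip_width: 0.0026
t 5.65 pos [ 0.551  -0.0165  0.068 ] yaw 176.44 F [ 0.  -0.2  0.1] w 0.0026 q6 -1.74
```

View pics/w3c.png

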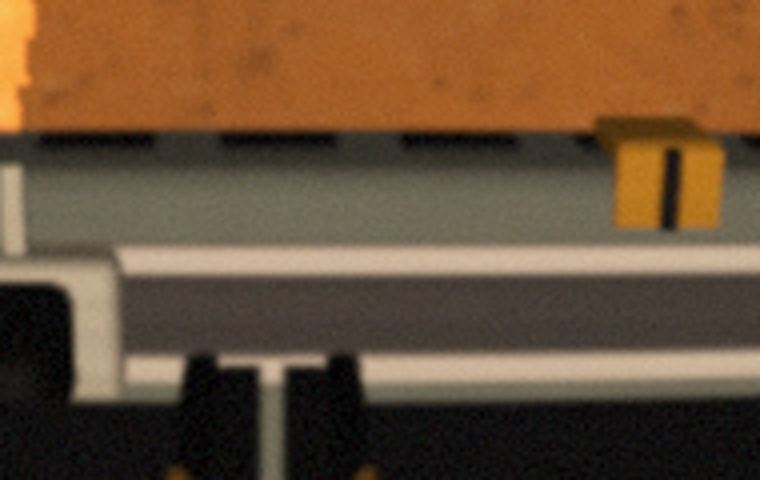

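Run:
```python
from h import *
o=get_obs()
for l,uv,z in [("ptr",(253.2,232),.04),("ptr",(253.2,232),.034),("ridge",(417.5,237),.033),("finger front L",(300.5,278.5),.046),("R",(334.5,278.5),.046),("post front foot right",(268,261),.04),("shoe",(280,254),.04)]: print(l,z,px("wrist",uv,z,o).round(4))
print(find("vent_post","wrist"))
print(proj("wrist",[*o["position"][:2],.046],o))
cv2.imwrite("pics/w3f.png",camera("wrist")[150:400,180:480,::-1])
```

```text
ptr 0.04 [ 0.5235 -0.051   0.04  ]
ptr 0.034 [ 0.5251 -0.0522  0.034 ]
ridge 0.033 [0.534  0.0415 0.033 ]
finger front L 0.046 [ 0.5499 -0.0267  0.046 ]
R 0.046 [ 0.551  -0.0081  0.046 ]
post front foot right 0.04 [ 0.5407 -0.0445  0.04  ]
shoe 0.04 [ 0.537  -0.0373  0.04  ]
[([0.5434, -0.051, 0.0495], 0.93)]
[318.25750179 279.62726266]
```

View pics/w3f.png

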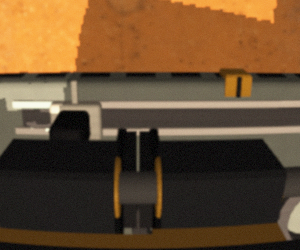

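```bash
for i in 1; do
python3 -m jog '[{"grip":255,"travel":[0,0,-0.4],"twist":0},{"grip":255,"travel":[0,0,-0.4],"twist":0},{"grip":255,"travel":[0,0,-0.2],"twist":0},{"grip":255,"travel":[0,0,0],"twist":0}]'
python3 -m jog '[{"grip":255,"travel":[0,0,-0.2],"twist":0},{"grip":255,"travel":[0,0,-0.1],"twist":0},{"grip":255,"travel":[0,0,0],"twist":0}]'
python3 -m jog '[{"grip":255,"travel":[0,0,-0.1],"twist":0},{"grip":255,"travel":[0,0,-0.1],"twist":0},{"grip":255,"travel":[0,0,0],"twist":0}]'
done
```

```text
time: 6.2
position: [0.5507, -0.0175, 0.0575]
tool_rot: [0.032, 0.999, 0.0, -0.001]
ft_force: [-0.4, -0.0, -0.3]
grip_width: 0.0005
time: 6.5
position: [0.551, -0.0173, 0.0549]
tool_rot: [0.032, 0.999, 0.0, -0.0]
ft_force: [0.5, 0.2, -0.4]
grip_width: 0.0003
time: 6.8
position: [0.551, -0.0173, 0.0529]
tool_rot: [0.032, 0.999, 0.0, -0.0]
ft_force: [0.4, 0.1, -0.1]
grip_width: 0.0003
```

```bash
python3 -m jog '[{"grip":255,"travel":[0,0,-0.1],"twist":0},{"grip":255,"travel":[0,0,-0.1],"twist":0},{"grip":255,"travel":[0,0,0],"twist":0}]'
python3 - <<'E'
from h import *
st(); o,im=grab("wrist","w4"); cv2.imwrite("pics/w4c.png",cv2.resize(im[170:400,160:480,::-1],None,fx=2.4,fy=2.4,interpolation=cv2.INTER_CUBIC))
E
```

```text
time: 7.1
position: [0.5509, -0.0173, 0.0509]
tool_rot: [0.032, 0.999, 0.0, -0.0]
ft_force: [-0.6, -0.9, 0.6]
grip_width: 0.0003
t 7.1 pos [ 0.5509 -0.0173  0.0509] yaw 176.34 F [-0.6 -0.9  0.6] w 0.0003 q6 -1.74
```

View pics/w4c.png

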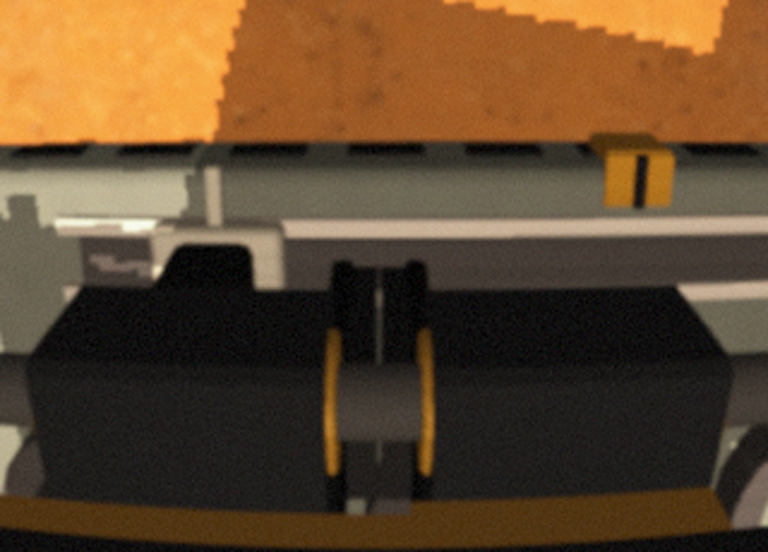

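```bash
python3 -m jog '[{"grip":255,"travel":[0,0,-0.15],"twist":0},{"grip":255,"travel":[0,0,-0.15],"twist":0},{"grip":255,"travel":[0,0,0],"twist":0}]'
```

```text
time: 7.45
position: [0.5509, -0.0173, 0.0478]
tool_rot: [0.032, 0.999, 0.0, -0.0]
ft_force: [-0.3, -0.7, 0.6]
grip_width: 0.0006
```

Run:
```python
from h import *
o,im=grab("scene","s2"); P=o["position"]
for h in (-.022,0,.02): print(h,proj("scene",P+[0,0,h]))
print(proj("scene",[.548,-.0535,.07]),proj("scene",[.548,-.0535,.04]))
cv2.imwrite("pics/s2c.png",cv2.resize(im[200:300,200:360,::-1],None,fx=5,fy=5,interpolation=cv2.INTER_CUBIC))
```

```text
-0.022 [286.45519146 266.022307  ]
0 [286.11639328 256.64315953]
0.02 [285.80404327 247.99619212]
[300.17623662 242.807436  ] [300.49466014 255.5880349 ]
```

View pics/s2c.png

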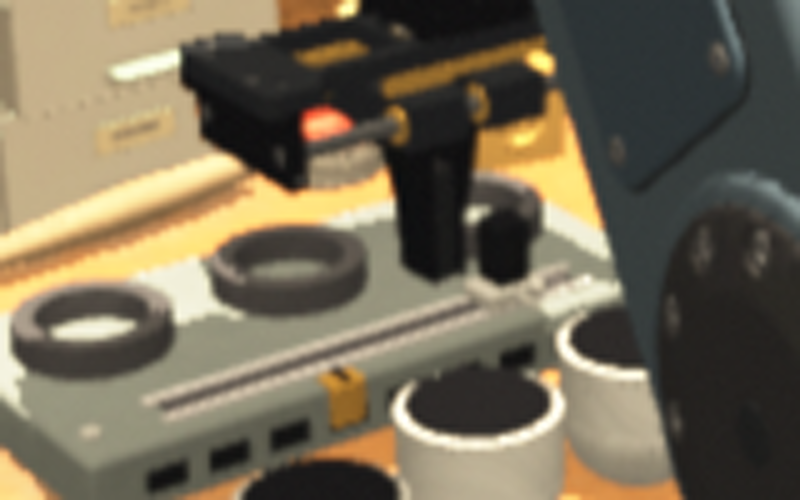

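Run:
```python
from h import *
o=get_obs()
def tri(r1,r2):
    A=[];b=[]
    for p,d in (r1,r2):
        d=d/np.linalg.norm(d); M=np.eye(3)-np.outer(d,d); A.append(M); b.append(M@p)
    return np.linalg.lstsq(np.vstack(A),np.hstack(b),rcond=None)
for w in [(318,279),(308,279),(330,279)]:
  for s in [(287,255.5),(281,253),(294,254)]:
    x=tri(ray("wrist",w,o),ray("scene",s)); print(w,s,x[0].round(4),x[1])
for n,uv,z in [("scene",(300.8,255),.04),("scene",(301,242.5),.07),("scene",(258,254.5),.046)]: print(px(n,uv,z).round(4))
```

```text
(318, 279) (287, 255.5) [ 0.541  -0.0151  0.0541] [1.02814562e-05]
(318, 279) (281, 253) [ 0.5442 -0.0102  0.0585] [0.00016025]
(318, 279) (294, 254) [ 0.5332 -0.0196  0.0607] [3.88076947e-05]
(308, 279) (287, 255.5) [ 0.5428 -0.0186  0.052 ] [3.25072552e-05]
(308, 279) (281, 253) [ 0.5458 -0.0135  0.0568] [0.00022921]
(308, 279) (294, 254) [ 0.5351 -0.023   0.0584] [1.51561825e-05]
(330, 279) (287, 255.5) [ 0.5387 -0.011   0.0567] [9.6879372e-08]
(330, 279) (281, 253) [ 0.5423 -0.0063  0.0607] [9.54355646e-05]
(330, 279) (294, 254) [ 0.5308 -0.0155  0.0635] [7.97775433e-05]
[ 0.5499 -0.0558  0.04  ]
[ 0.5481 -0.0558  0.07  ]
[0.6023 0.019  0.046 ]
```

```bash
python3 -m jog '[{"grip":255,"travel":[0,0,-0.3],"twist":0},{"grip":255,"travel":[0,0,-0.3],"twist":0},{"grip":255,"travel":[0,0,-0.2],"twist":0},{"grip":255,"travel":[0,0,0],"twist":0}]'
python3 -m jog '[{"grip":255,"travel":[0,0,-0.2],"twist":0},{"grip":255,"travel":[0,0,-0.2],"twist":0},{"grip":255,"travel":[0,0,-0.2],"twist":0},{"grip":255,"travel":[0,0,0],"twist":0}]'
python3 -m jog '[{"grip":255,"travel":[0,0,-0.15],"twist":0},{"grip":255,"travel":[0,0,-0.15],"twist":0},{"grip":255,"travel":[0,0,0],"twist":0}]'
```

```text
time: 7.9
position: [0.5508, -0.0173, 0.0396]
tool_rot: [0.032, 0.999, 0.0, -0.0]
ft_force: [-0.3, 0.0, 1.0]
grip_width: 0.0004
time: 8.3
position: [0.5509, -0.0173, 0.0337]
tool_rot: [0.032, 0.999, 0.0, -0.0]
ft_force: [-1.0, -0.5, -0.1]
grip_width: 0.0003
time: 8.6
position: [0.551, -0.0173, 0.0309]
tool_rot: [0.032, 0.999, 0.0, -0.0]
ft_force: [0.1, 0.9, -0.2]
grip_width: 0.0004
```

```bash
python3 -m jog '[{"grip":255,"travel":[0,0,-0.1],"twist":0},{"grip":255,"travel":[0,0,-0.1],"twist":0},{"grip":255,"travel":[0,0,0],"twist":0}]'
python3 -m jog '[{"grip":255,"travel":[0,0,-0.1],"twist":0},{"grip":255,"travel":[0,0,-0.1],"twist":0},{"grip":255,"travel":[0,0,0],"twist":0}]'
```

```text
time: 8.9
position: [0.551, -0.0173, 0.0289]
tool_rot: [0.032, 0.999, 0.0, -0.0]
ft_force: [-0.8, 0.2, 0.7]
grip_width: 0.0004
time: 9.2
position: [0.551, -0.0173, 0.0269]
tool_rot: [0.032, 0.999, 0.0, -0.0]
ft_force: [0.4, -0.6, 0.5]
grip_width: 0.0006
```

```bash
python3 -m jog '[{"grip":255,"travel":[0,0,-0.1],"twist":0},{"grip":255,"travel":[0,0,-0.1],"twist":0},{"grip":255,"travel":[0,0,0],"twist":0}]'
python3 - <<'E'
from h import *
o,im=grab("scene"); 
cv2.imwrite("pics/s3c.png",cv2.resize(im[200:300,200:360,::-1],None,fx=3,fy=3,interpolation=cv2.INTER_CUBIC))
E
```

```text
time: 9.5
position: [0.551, -0.0173, 0.0249]
tool_rot: [0.032, 0.999, 0.0, -0.0]
ft_force: [-0.1, 0.7, -0.5]
grip_width: 0.0001
```

View pics/s3c.png

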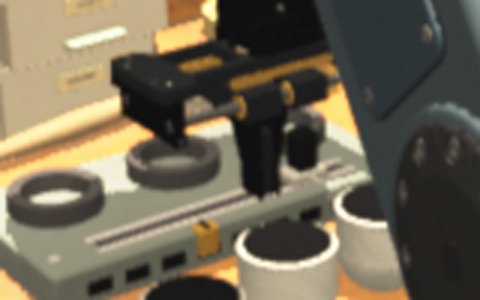

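```bash
python3 -m jog '[{"grip":255,"travel":[0,0,-0.1],"twist":0},{"grip":255,"travel":[0,0,-0.1],"twist":0},{"grip":255,"travel":[0,0,0],"twist":0}]'
python3 - <<'E'
from h import *
o=get_obs(); print(proj("scene",[.5415,-.0173,.03]),proj("scene",[.5415,-.0173,.035]))
E
```

```text
time: 9.85
position: [0.5512, -0.0174, 0.0239]
tool_rot: [0.032, 0.999, -0.0, 0.0]
ft_force: [-0.8, 0.8, 6.9]
grip_width: 0.0007
[289.09014674 265.72654728] [289.01744669 263.59140772]
```

```bash
python3 -m jog '[{"grip":255,"travel":[0,0,2.6],"twist":0},{"grip":100,"travel":[0,0,2.6],"twist":0},{"grip":100,"travel":[-0.1,-1.2,0],"twist":0},{"grip":100,"travel":[-0.1,-1.2,0],"twist":0},{"grip":100,"travel":[-0.05,-1.2,0],"twist":0},{"grip":100,"travel":[0,0,0],"twist":0},{"grip":100,"travel":[0,0,0],"twist":0},{"grip":100,"travel":[0,0,0],"twist":0}]' 15
python3 -m jog '[{"grip":100,"travel":[0,0,-1.7],"twist":0},{"grip":100,"travel":[0,0,-1.7],"twist":0},{"grip":255,"travel":[0,0,0],"twist":0},{"grip":255,"travel":[0,0,0],"twist":0},{"grip":255,"travel":[0,0,0],"twist":0},{"grip":255,"travel":[0,0,0],"twist":0},{"grip":255,"travel":[0,0,0],"twist":0},{"grip":255,"travel":[0,0,0],"twist":0}]'
python3 -m jog '[{"grip":255,"travel":[0,0,0],"twist":0},{"grip":255,"travel":[0.02,0.3,0],"twist":0},{"grip":255,"travel":[0,0,0],"twist":0}]'
```

```text
time: 10.65
position: [0.5481, -0.0532, 0.0744]
tool_rot: [0.032, 0.999, 0.0, -0.001]
ft_force: [0.5, -0.0, -0.0]
grip_width: 0.0475
time: 11.45
position: [0.549, -0.0533, 0.0417]
tool_rot: [0.032, 0.999, 0.0, 0.001]
ft_force: [0.2, 0.4, 2.3]
grip_width: 0.018
time: 11.75
position: [0.5491, -0.0515, 0.0416]
tool_rot: [0.031, 1.0, -0.001, 0.0]
ft_force: [-1.6, -4.6, 5.8]
grip_width: 0.0178
```

```bash
python3 -m jog '[{"grip":255,"travel":[0.06,0.9,0.1],"twist":0},{"grip":255,"travel":[0.06,1,0],"twist":0},{"grip":255,"travel":[0.06,1,0],"twist":0},{"grip":255,"travel":[0.06,1,0],"twist":0},{"grip":255,"travel":[0.06,1,0],"twist":0},{"grip":255,"travel":[0.06,1,0],"twist":0},{"grip":255,"travel":[0.06,1,0],"twist":0},{"grip":255,"travel":[0.06,0.8,0],"twist":0}]'
python3 -m jog '[{"grip":255,"travel":[0,0,0],"twist":0},{"grip":255,"travel":[0,0,0],"twist":0}]'
python3 - <<'E'
from h import *
o,im=grab("wrist","w5"); st()
cv2.imwrite("pics/w5c.png",cv2.resize(im[190:290,270:400,::-1],None,fx=6,fy=6,interpolation=cv2.INTER_CUBIC))
E
```

```text
time: 12.55
position: [0.5538, 0.0252, 0.0417]
tool_rot: [0.031, 1.0, -0.001, 0.0]
ft_force: [-1.2, -7.4, -1.9]
grip_width: 0.0177
time: 12.75
position: [0.5539, 0.0264, 0.0417]
tool_rot: [0.032, 0.999, -0.0, 0.0]
ft_force: [1.2, -1.7, -3.5]
grip_width: 0.0178
t 12.8 pos [0.5539 0.0264 0.0417] yaw 176.34 F [ 1.6 -2.2 -3.4] w 0.0179 q6 -1.66
```

View pics/w5c.png

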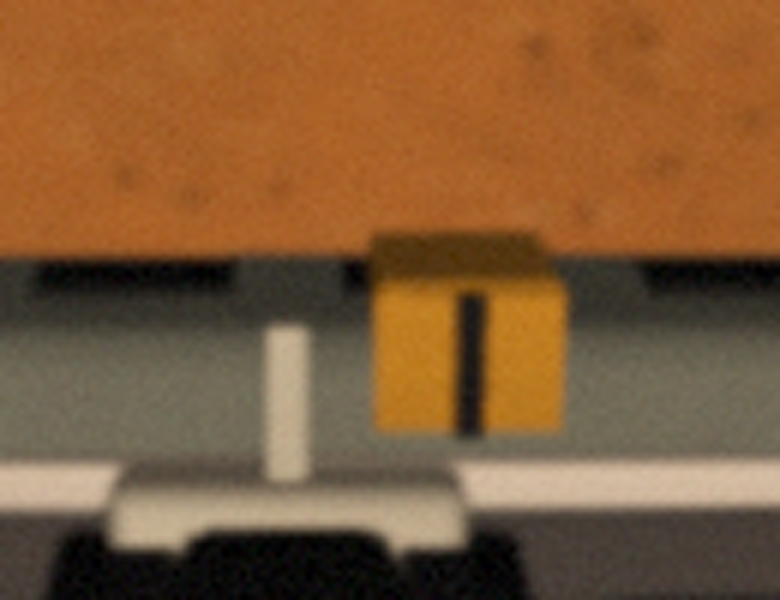

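```bash
python3 -m jog '[{"grip":255,"travel":[0.03,0.5,0],"twist":0},{"grip":255,"travel":[0.03,0.5,0],"twist":0},{"grip":255,"travel":[0.02,0.3,0],"twist":0},{"grip":255,"travel":[0,0,0],"twist":0},{"grip":255,"travel":[0,0,0],"twist":0}]'
python3 - <<'E'
from h import *
o,im=grab("wrist","w6"); st()
hsv=cv2.cvtColor(im,cv2.COLOR_RGB2HSV)
for r in (238,240,242,246,250,254,258,262): print(r,' '.join('%d'%v for v in im[r,290:345,2]),)
for r in (238,240,242,250,258): print(r,' '.join('%d'%v for v in im[r,290:345,0]),)
E
```

```text
time: 13.3
position: [0.5546, 0.039, 0.0417]
tool_rot: [0.032, 0.999, -0.0, 0.0]
ft_force: [1.2, -4.5, -4.9]
grip_width: 0.0181
t 13.35 pos [0.5547 0.0389 0.0417] yaw 176.35 F [ 2.5 -4.7 -4.8] w 0.0176 q6 -1.64
238 43 42 46 43 38 46 42 42 48 44 42 38 44 32 32 27 27 27 21 25 30 31 27 23 29 34 27 27 22 19 22 21 22 23 26 20 24 29 26 30 21 28 33 28 28 28 25 30 33 40 40 38 46 40 44
240 43 48 43 42 44 43 41 46 42 45 40 43 43 45 41 42 39 31 38 30 32 33 33 29 29 34 31 32 32 35 27 26 20 19 16 24 26 32 33 29 33 31 34 38 30 28 26 32 32 36 40 47 44 44 37
242 46 42 44 42 43 43 46 40 40 45 49 42 40 41 44 47 47 40 38 36 32 33 39 35 40 40 46 41 44 39 37 32 25 25 23 24 31 34 34 27 35 25 34 34 31 28 33 32 33 35 43 42 49 43 47
246 70 70 67 65 72 73 65 68 67 71 70 71 68 68 72 70 62 52 40 37 33 30 31 52 93 128 143 143 142 135 111 58 37 25 22 22 33 29 34 33 29 36 31 38 34 33 32 38 40 53 69 74 70 71 69
250 83 81 84 81 82 86 85 82 83 84 78 87 84 81 80 81 76 66 43 33 34 35 32 56 93 134 140 149 145 136 102 61 36 19 25 28 31 31 29 35 32 34 35 31 37 30 25 41 44 62 78 81 81 79 80
254 90 89 87 89 88 86 89 86 85 8
[... 831 characters left out ...]
88 186 193 189 192 190 189 189 186 188 170 129 76 57 54 56 49
242 58 53 54 54 56 57 58 51 54 55 58 52 53 54 57 61 85 137 179 195 194 193 195 192 186 179 176 174 175 163 143 98 51 34 53 103 159 184 195 195 195 188 196 200 193 196 195 194 171 128 82 55 59 53 57
250 107 108 110 106 100 109 106 102 105 106 101 109 108 106 107 104 120 154 181 190 192 194 192 196 195 198 194 197 197 188 158 102 54 28 54 105 160 183 190 191 191 192 194 191 191 190 185 193 175 153 118 102 106 101 105
258 114 118 115 113 115 112 118 110 115 115 113 117 108 117 114 111 125 139 172 179 186 185 186 183 188 192 194 194 195 185 155 100 51 32 53 98 151 182 184 187 189 180 184 180 183 185 187 182 166 137 123 112 109 110 111
```

```bash
cat > gap.py <<'E'
from h import *
o,im=grab("wrist","gap"); st()
R=im[[240,241,242],:][:,300:345,0].mean(0); B=im[246:259,300:345,2].mean(0)
x=np.arange(300,345)
w=np.clip(150-im[246:259,300:345,0].mean(0),0,None)
w2=np.clip(120-R,0,None); i=np.where((x>310)&(x<332))[0]
print("ridge top rows",(x[i]*w2[i]).sum()/w2[i].sum(), "ridge body",(x[i]*w[i]).sum()/max(w[i].sum(),1))
b=np.clip(B-70,0,None); j=np.where((x>310)&(x<325))[0]; print("pointer",(x[j]*b[j]).sum()/b[j].sum())
E
python3 gap.py
python3 -m jog '[{"grip":255,"travel":[0.01,0.13,0],"twist":0},{"grip":255,"travel":[0.01,0.13,0],"twist":0},{"grip":255,"travel":[0,0,0],"twist":0},{"grip":255,"travel":[0,0,0],"twist":0}]'
python3 gap.py
```

```text
t 13.4 pos [0.5546 0.039  0.0417] yaw 176.35 F [ 2.2 -5.6 -5.1] w 0.0177 q6 -1.64
ridge top rows 323.05475880052154 ridge body 323.00797417884945
pointer 317.0959923664122
time: 13.8
position: [0.5548, 0.0414, 0.0417]
tool_rot: [0.032, 0.999, -0.001, 0.0]
ft_force: [1.3, -5.6, -4.4]
grip_width: 0.0179
t 13.85 pos [0.5548 0.0414 0.0417] yaw 176.35 F [ 1.5 -6.  -5. ] w 0.0175 q6 -1.63
ridge top rows 318.1167315175097 ridge body 0.0
pointer 317.08024224072676
```

```bash
python3 -m jog '[{"grip":255,"travel":[0,-0.05,0],"twist":0},{"grip":180,"travel":[0,0,0],"twist":0},{"grip":120,"travel":[0,0,0],"twist":0},{"grip":120,"travel":[0,0,0],"twist":0},{"grip":120,"travel":[0,0,0],"twist":0},{"grip":120,"travel":[0,0,1.5],"twist":0},{"grip":60,"travel":[0,0,3],"twist":0},{"grip":0,"travel":[0,0,4.5],"twist":0}]'
python3 -m jog '[{"grip":0,"travel":[-0.5,0,4.5],"twist":0},{"grip":0,"travel":[-1.5,0,4],"twist":0},{"grip":0,"travel":[-2,0,3],"twist":0},{"grip":0,"travel":[-1,0,2],"twist":0},{"grip":0,"travel":[0,0,0],"twist":0},{"grip":0,"travel":[0,0,0],"twist":0}]'
cat > look.py <<'E'
from h import *
import sys
def circ(im,n,o,x0,x1,y0,y1,z,r0,r1,lab):
    s=2350; a=bird(im,n,o,x0,x1,y0,y1,z,s); g=cv2.GaussianBlur(cv2.cvtColor(a,cv2.COLOR_RGB2GRAY),(5,5),0)
    c=cv2.HoughCircles(g,cv2.HOUGH_GRADIENT,1.0,130,param1=60,param2=14,minRadius=int(r0*s),maxRadius=int(r1*s))
    for x,y,r in ([] if c is None else c[0][:6]): print(lab,"x %.4f y %.4f r %.4f"%(x1-y/s,y1-x/s,r/s))
if __name__=="__main__":
    o=st(); o,im=grab("wrist","wl")
    circ(im,"wrist",o,.34,.50,-.10,.20,.064,.026,.036,"bowl")
    circ(im,"wrist",o,.56,.68,-.16,.18,.046,.022,.036,"ring")
    print(find("bowl_0","wrist"))
E
python3 look.py
```

```text
time: 14.65
position: [0.5524, 0.0422, 0.131]
tool_rot: [0.032, 0.999, 0.0, -0.003]
ft_force: [0.0, -0.3, 0.1]
grip_width: 0.0548
time: 15.25
position: [0.5046, 0.0419, 0.2671]
tool_rot: [0.032, 0.999, 0.0, 0.001]
ft_force: [0.4, -0.4, -0.0]
grip_width: 0.0865
t 15.25 pos [0.5046 0.0419 0.2671] yaw 176.34 F [ 0.4 -0.4 -0. ] w 0.0865 q6 -1.65
bowl x 0.4343 y -0.0304 r 0.0276
bowl x 0.4117 y 0.1351 r 0.0317
bowl x 0.4326 y 0.0521 r 0.0294
bowl x 0.3866 y 0.0113 r 0.0322
ring x 0.6151 y 0.0087 r 0.0326
ring x 0.6096 y -0.0832 r 0.0330
ring x 0.6232 y 0.0985 r 0.0355
[([0.4344, -0.03, 0.0682], 0.79), ([0.5705, -0.295, 0.0457], 0.62), ([0.4147, 0.1344, 0.0654], 0.6), ([0.4383, 0.0534, 0.0637], 0.58)]
```

```bash
python3 -m jog '[{"grip":0,"travel":[-0.64,-0.65,0],"twist":-8.18},{"grip":0,"travel":[-0.64,-0.65,0],"twist":-8.18},{"grip":0,"travel":[-0.64,-0.65,0],"twist":-8.18},{"grip":0,"travel":[-0.64,-0.65,0],"twist":-8.18},{"grip":0,"travel":[-0.64,-0.65,0],"twist":-8.18},{"grip":0,"travel":[-0.64,-0.65,0],"twist":-8.18},{"grip":0,"travel":[-0.64,-0.65,0],"twist":-8.18},{"grip":0,"travel":[-0.64,-0.65,0],"twist":-8.18}]'
python3 -m jog '[{"grip":0,"travel":[-0.64,-0.65,0],"twist":-8.18},{"grip":0,"travel":[-0.64,-0.65,0],"twist":-8.18},{"grip":0,"travel":[-0.64,-0.65,0],"twist":-8.18},{"grip":0,"travel":[0,0,0],"twist":0},{"grip":0,"travel":[0,0,0],"twist":0}]'
python3 look.py
python3 -m jog '[{"grip":0,"travel":[0,0,-4],"twist":0},{"grip":0,"travel":[0,0,-4],"twist":0},{"grip":0,"travel":[0,0,-4],"twist":0},{"grip":0,"travel":[0,0,-2.5],"twist":0},{"grip":0,"travel":[0,0,0],"twist":0},{"grip":0,"travel":[0,0,0],"twist":0}]'
python3 look.py
```

```text
time: 16.15
position: [0.4529, -0.0104, 0.2654]
tool_rot: [0.57, 0.822, -0.001, -0.002]
ft_force: [0.3, 0.7, 0.6]
grip_width: 0.087
time: 16.65
position: [0.4342, -0.0297, 0.2661]
tool_rot: [0.728, 0.685, -0.0, -0.001]
ft_force: [-0.2, -0.3, 0.1]
grip_width: 0.0871
t 16.65 pos [ 0.4342 -0.0297  0.2661] yaw 86.5 F [-0.2 -0.3  0.1] w 0.0871 q6 -0.27
bowl x 0.4126 y 0.1355 r 0.0314
bowl x 0.4326 y 0.0500 r 0.0273
bowl x 0.4360 y -0.0291 r 0.0294
bowl x 0.3862 y 0.0091 r 0.0308
ring x 0.6257 y 0.1015 r 0.0336
ring x 0.6151 y 0.0087 r 0.0322
ring x 0.6143 y -0.0857 r 0.0336
[([0.4152, 0.134, 0.0647], 0.88), ([0.4347, -0.0322, 0.0655], 0.87), ([0.4394, 0.0523, 0.0658], 0.76), ([0.5493, 0.043, 0.052], 0.56)]
time: 17.35
position: [0.4346, -0.0296, 0.122]
tool_rot: [0.729, 0.685, -0.0, -0.0]
ft_force: [0.0, 0.4, -0.8]
grip_width: 0.0877
t 17.35 pos [ 0.4346 -0.0296  0.122 ] yaw 86.43 F [ 0.   0.4 -0.8] w 0.0877 q6 -0.26
bowl x 0.4317 y 0.0500 r 0.0309
bowl x 0.4334 y -0.0279 r 0.0294
bowl x 0.4126 y 0.1351 r 0.0274
ring x 0.6257 y 0.1019 r 0.0237
ring x 0.6198 y 0.0079 r 0.0239
ring x 0.6147 y -0.0857 r 0.0331
ring x 0.5606 y -0.1194 r 0.0341
[([0.433, -0.0278, 0.068], 0.94), ([0.4374, 0.051, 0.065], 0.66), ([0.5917, 0.0376, 0.0318], 0.62), ([0.4153, 0.121, 0.0635], 0.57)]
```

```bash
python3 -m jog '[{"grip":0,"travel":[-0.05,0.08,-3],"twist":0},{"grip":0,"travel":[0,0,-3],"twist":0},{"grip":0,"travel":[0,0,-2.4],"twist":0},{"grip":0,"travel":[0,0,-1.2],"twist":0},{"grip":255,"travel":[0,0,0],"twist":0},{"grip":255,"travel":[0,0,0],"twist":0},{"grip":255,"travel":[0,0,0],"twist":0},{"grip":255,"travel":[0,0,0],"twist":0}]' 30
python3 -m jog '[{"grip":255,"travel":[0,0,0],"twist":0},{"grip":255,"travel":[0,0,0],"twist":0},{"grip":255,"travel":[0,0,0.5],"twist":0},{"grip":255,"travel":[0,0,1.5],"twist":0},{"grip":255,"travel":[0,0,0],"twist":0}]'
```

```text
time: 18.25
position: [0.4346, -0.0292, 0.0272]
tool_rot: [0.729, 0.684, 0.001, 0.001]
ft_force: [0.9, 0.3, 1.9]
grip_width: 0.0632
time: 18.75
position: [0.4342, -0.029, 0.0471]
tool_rot: [0.729, 0.684, 0.0, 0.001]
ft_force: [0.2, 0.2, -3.0]
grip_width: 0.0634
```

```bash
python3 -m jog '[{"grip":255,"travel":[0,0,3],"twist":0},{"grip":255,"travel":[0,0,3],"twist":0},{"grip":255,"travel":[1,-0.3,2],"twist":0},{"grip":255,"travel":[3,-1,0],"twist":0},{"grip":255,"travel":[4,-1.3,0],"twist":0},{"grip":255,"travel":[4,-1.3,0],"twist":0},{"grip":255,"travel":[3.5,-1.1,0],"twist":0},{"grip":255,"travel":[1.8,-0.6,0],"twist":0}]'
python3 -m jog '[{"grip":255,"travel":[0.75,-0.2,0],"twist":0},{"grip":255,"travel":[0,0,0],"twist":0},{"grip":255,"travel":[0,0,0],"twist":0}]'
python3 - <<'E'
from h import *
o=st(); o,im=grab("wrist","b1");
E
```

```text
time: 19.55
position: [0.6098, -0.0862, 0.1254]
tool_rot: [0.729, 0.684, 0.001, 0.001]
ft_force: [-0.7, -0.0, -1.7]
grip_width: 0.0638
time: 19.85
position: [0.612, -0.0861, 0.1251]
tool_rot: [0.729, 0.684, -0.001, -0.002]
ft_force: [-0.2, -0.2, -2.2]
grip_width: 0.0632
t 19.85 pos [ 0.612  -0.0861  0.1251] yaw 86.38 F [-0.2 -0.2 -2.2] w 0.0632 q6 -0.26
```

View pics/b1.png

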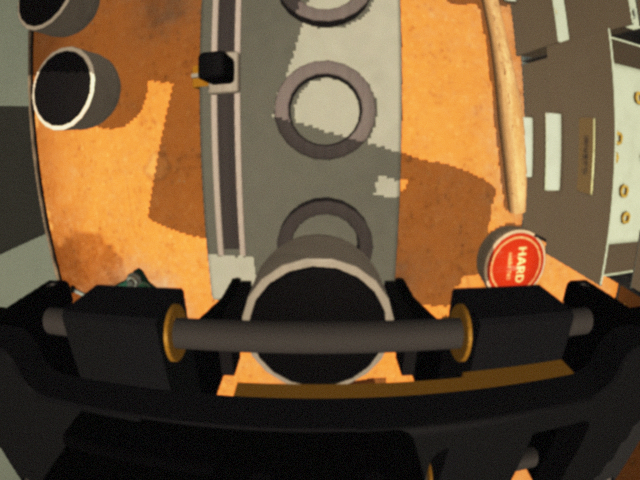

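Run:
```python
from look import *
o=get_obs(); im=cv2.imread("pics/b1.png")[:,:,::-1].copy()
circ(im,"wrist",o,.57,.67,-.05,.065,.046,.0225,.0255,"ring1in"); circ(im,"wrist",o,.57,.67,-.05,.065,.046,.031,.0365,"ring1out")
circ(im,"wrist",o,.57,.68,.04,.16,.046,.031,.0365,"ring0out")
# carried bowl rim, height: TCP z -.026+.064
circ(im,"wrist",o,.55,.68,-.15,-.02,o["position"][2]-.0265+.064,.028,.036,"bowlrim")
```

```text
ring1in x 0.6217 y 0.0065 r 0.0223
ring1out x 0.6221 y 0.0073 r 0.0336
ring0out x 0.6279 y 0.1015 r 0.0330
bowlrim x 0.6121 y -0.0832 r 0.0289
```

```bash
python3 -m jog '[{"grip":255,"travel":[0.35,-0.15,-2],"twist":0},{"grip":255,"travel":[0,0,-2],"twist":0},{"grip":255,"travel":[0,0,-1.5],"twist":0},{"grip":255,"travel":[0,0,0],"twist":0},{"grip":255,"travel":[0,0,0],"twist":0}]'
python3 -m jog '[{"grip":255,"travel":[0,0,-0.3],"twist":0},{"grip":255,"travel":[0,0,-0.3],"twist":0},{"grip":255,"travel":[0,0,-0.2],"twist":0},{"grip":255,"travel":[0,0,0],"twist":0}]'
```

```text
time: 20.4
position: [0.6172, -0.0882, 0.071]
tool_rot: [0.729, 0.684, -0.0, -0.0]
ft_force: [-0.3, -0.1, -2.2]
grip_width: 0.0636
time: 20.8
position: [0.6181, -0.0882, 0.0643]
tool_rot: [0.729, 0.684, 0.0, 0.0]
ft_force: [-1.1, 1.7, 3.3]
grip_width: 0.0635
```

```bash
python3 -m jog '[{"grip":255,"travel":[-0.2,0.07,0],"twist":0},{"grip":255,"travel":[0,0,-0.15],"twist":0},{"grip":255,"travel":[0,0,0],"twist":0},{"grip":255,"travel":[0,0,0],"twist":0}]'
```

```text
time: 21.2
position: [0.6165, -0.0873, 0.0628]
tool_rot: [0.729, 0.684, 0.001, 0.001]
ft_force: [-0.1, 2.7, 5.9]
grip_width: 0.0631
```

```bash
python3 -m jog '[{"grip":255,"travel":[0,0.1,0],"twist":0},{"grip":255,"travel":[0,0,0],"twist":0},{"grip":255,"travel":[0,0,0],"twist":0}]'
python3 -m jog '[{"grip":30,"travel":[0,0,0],"twist":0},{"grip":30,"travel":[0,0,0],"twist":0},{"grip":30,"travel":[0,0,0],"twist":0},{"grip":30,"travel":[0,0,0],"twist":0}]'
python3 -m jog '[{"grip":30,"travel":[0,0,1],"twist":0},{"grip":20,"travel":[0,0,2.5],"twist":0},{"grip":0,"travel":[0,0,4],"twist":0},{"grip":0,"travel":[0,0,3],"twist":0},{"grip":0,"travel":[0,0,0],"twist":0},{"grip":0,"travel":[0,0,0],"twist":0}]'
python3 - <<'E'
from look import *
o=st(); o,im=grab("wrist","b2")
circ(im,"wrist",o,.55,.68,-.15,-.02,.099,.028,.036,"bowlrim")
circ(im,"wrist",o,.57,.67,-.05,.065,.046,.031,.0365,"ring1out")
circ(im,"wrist",o,.57,.68,.04,.16,.046,.031,.0365,"ring0out")
print(find("bowl_0","wrist"))
E
```

```text
time: 21.5
position: [0.6166, -0.0866, 0.0623]
tool_rot: [0.729, 0.684, 0.001, 0.001]
ft_force: [1.2, 2.3, 5.9]
grip_width: 0.0634
time: 21.9
position: [0.6152, -0.0869, 0.061]
tool_rot: [0.729, 0.684, -0.0, -0.0]
ft_force: [0.2, 0.1, 0.6]
grip_width: 0.0761
time: 22.5
position: [0.6159, -0.0869, 0.1677]
tool_rot: [0.729, 0.684, 0.0, 0.001]
ft_force: [0.2, -0.1, -0.4]
grip_width: 0.0867
t 22.5 pos [ 0.6159 -0.0869  0.1677] yaw 86.37 F [ 0.2 -0.1 -0.4] w 0.0867 q6 -0.26
bowlrim x 0.6164 y -0.0849 r 0.0278
ring1out x 0.6217 y 0.0069 r 0.0334
ring0out x 0.6274 y 0.1011 r 0.0326
[([0.4483, 0.0478, 0.0611], 0.62), ([0.614, -0.0846, 0.0993], 0.6), ([0.4218, 0.1207, 0.0596], 0.56)]
```

```bash
python3 -m jog '[{"grip":0,"travel":[-3.06,2.3,0],"twist":0},{"grip":0,"travel":[-3.06,2.3,0],"twist":0},{"grip":0,"travel":[-3.06,2.3,0],"twist":0},{"grip":0,"travel":[-3.06,2.3,-1],"twist":0},{"grip":0,"travel":[-3.06,2.3,-1.5],"twist":0},{"grip":0,"travel":[-3.06,2.25,-2],"twist":0},{"grip":0,"travel":[0,0,0],"twist":0},{"grip":0,"travel":[0,0,0],"twist":0}]'
python3 look.py
```

```text
time: 23.4
position: [0.4304, 0.0514, 0.1204]
tool_rot: [0.729, 0.685, -0.001, -0.001]
ft_force: [0.5, -0.9, 0.7]
grip_width: 0.0874
t 23.4 pos [0.4304 0.0514 0.1204] yaw 86.44 F [ 0.5 -0.9  0.7] w 0.0874 q6 -0.08
bowl x 0.4321 y 0.0521 r 0.0307
bowl x 0.4126 y 0.1368 r 0.0278
bowl x 0.4640 y 0.1640 r 0.0322
ring x 0.6262 y 0.1023 r 0.0326
ring x 0.6109 y 0.0147 r 0.0320
ring x 0.5623 y -0.0394 r 0.0226
[([0.4149, 0.1371, 0.0641], 0.69), ([0.438, 0.0567, 0.0623], 0.64)]
```

```bash
python3 -m jog '[{"grip":0,"travel":[0.15,0.03,-3],"twist":0},{"grip":0,"travel":[0,0,-3],"twist":0},{"grip":0,"travel":[0,0,-2.2],"twist":0},{"grip":0,"travel":[0,0,-1.2],"twist":0},{"grip":255,"travel":[0,0,0],"twist":0},{"grip":255,"travel":[0,0,0],"twist":0},{"grip":255,"travel":[0,0,0],"twist":0},{"grip":255,"travel":[0,0,0],"twist":0}]' 30
python3 -m jog '[{"grip":255,"travel":[0,0,0],"twist":0},{"grip":255,"travel":[0,0,0],"twist":0},{"grip":255,"travel":[0,0,0.5],"twist":0},{"grip":255,"travel":[0,0,2],"twist":0},{"grip":255,"travel":[0,0,3],"twist":0},{"grip":255,"travel":[0,0,3],"twist":0},{"grip":255,"travel":[0,0,1.5],"twist":0},{"grip":255,"travel":[0,0,0],"twist":0}]'
python3 -m jog '[{"grip":255,"travel":[3,-0.7,0],"twist":0},{"grip":255,"travel":[4,-1,0],"twist":0},{"grip":255,"travel":[4,-1,0],"twist":0},{"grip":255,"travel":[4,-0.9,0],"twist":0},{"grip":255,"travel":[2.5,-0.5,0],"twist":0},{"grip":255,"travel":[1.4,-0.3,0],"twist":0},{"grip":255,"travel":[0,0,0],"twist":0},{"grip":255,"travel":[0,0,0],"twist":0}]'
python3 -c "from h import *; st()"
```

```text
time: 24.3
position: [0.4343, 0.0509, 0.0283]
tool_rot: [0.729, 0.684, 0.001, 0.001]
ft_force: [0.5, -0.4, -0.3]
grip_width: 0.0634
time: 25.1
position: [0.4345, 0.0511, 0.1293]
tool_rot: [0.729, 0.684, 0.001, 0.002]
ft_force: [1.0, -0.9, -4.4]
grip_width: 0.0638
time: 25.9
position: [0.6203, 0.0075, 0.1255]
tool_rot: [0.729, 0.684, -0.002, -0.002]
ft_force: [-0.5, -0.1, -3.4]
grip_width: 0.0637
t 25.9 pos [0.6203 0.0075 0.1255] yaw 86.36 F [-0.5 -0.1 -3.4] w 0.0637 q6 -0.1
```

```bash
python3 -m jog '[{"grip":255,"travel":[0,0,-2],"twist":0},{"grip":255,"travel":[0,0,-2],"twist":0},{"grip":255,"travel":[0,0,-1.5],"twist":0},{"grip":255,"travel":[0,0,0],"twist":0},{"grip":255,"travel":[0,0,0],"twist":0}]'
```

```text
time: 26.4
position: [0.6219, 0.0073, 0.0723]
tool_rot: [0.729, 0.684, -0.0, -0.001]
ft_force: [-0.3, -0.5, -3.6]
grip_width: 0.0635
```

```bash
python3 -m jog '[{"grip":255,"travel":[-0.05,0.03,-0.3],"twist":0},{"grip":255,"travel":[0,0,-0.3],"twist":0},{"grip":255,"travel":[0,0,-0.25],"twist":0},{"grip":255,"travel":[0,0,0],"twist":0},{"grip":255,"travel":[0,0,0],"twist":0}]'
```

```text
time: 26.9
position: [0.6223, 0.0073, 0.0643]
tool_rot: [0.729, 0.684, 0.0, 0.0]
ft_force: [0.5, -0.2, -3.0]
grip_width: 0.0635
```

```bash
python3 -m jog '[{"grip":255,"travel":[-0.06,0.02,-0.15],"twist":0},{"grip":255,"travel":[0,0,-0.15],"twist":0},{"grip":255,"travel":[0,0,0],"twist":0},{"grip":255,"travel":[0,0,0],"twist":0}]'
```

```text
time: 27.3
position: [0.6228, 0.0079, 0.063]
tool_rot: [0.729, 0.684, 0.001, 0.001]
ft_force: [0.6, 2.0, 6.0]
grip_width: 0.0636
```

```bash
python3 -m jog '[{"grip":255,"travel":[0.1,0.05,-0.05],"twist":0},{"grip":255,"travel":[0,0,0],"twist":0},{"grip":30,"travel":[0,0,0],"twist":0},{"grip":30,"travel":[0,0,0],"twist":0},{"grip":30,"travel":[0,0,0],"twist":0},{"grip":30,"travel":[0,0,0],"twist":0}]'
python3 -m jog '[{"grip":30,"travel":[0,0,1],"twist":0},{"grip":20,"travel":[0,0,2.5],"twist":0},{"grip":0,"travel":[0,0,4],"twist":0},{"grip":0,"travel":[0,0,3],"twist":0},{"grip":0,"travel":[0,0,0],"twist":0},{"grip":0,"travel":[0,0,0],"twist":0}]'
python3 - <<'E'
from look import *
o=st(); o,im=grab("wrist","b3")
circ(im,"wrist",o,.55,.68,-.05,.07,.099,.028,.036,"bowlrim")
circ(im,"wrist",o,.57,.69,.04,.16,.046,.031,.0365,"ring0out")
circ(im,"wrist",o,.34,.48,.07,.20,.064,.026,.036,"bowl")
print(find("bowl_0","wrist"))
E
python3 -m jog '[{"grip":0,"travel":[-4,2.5,0],"twist":0},{"grip":0,"travel":[-4,2.5,0],"twist":0},{"grip":0,"travel":[-4,2.5,0],"twist":0},{"grip":0,"travel":[-4,2.5,-1],"twist":0},{"grip":0,"travel":[-3,1.9,-2],"twist":0},{"grip":0,"travel":[-1.9,0.9,-2],"twist":0},{"grip":0,"travel":[0,0,0],"twist":0},{"grip":0,"travel":[0,0,0],"twist":0}]'
python3 look.py
```

```text
time: 27.9
position: [0.6224, 0.008, 0.0603]
tool_rot: [0.729, 0.684, -0.0, -0.0]
ft_force: [1.4, 0.2, 0.6]
grip_width: 0.0762
time: 28.5
position: [0.6228, 0.008, 0.1667]
tool_rot: [0.729, 0.684, 0.001, 0.001]
ft_force: [-0.9, 0.2, -1.2]
grip_width: 0.0867
t 28.5 pos [0.6228 0.008  0.1667] yaw 86.36 F [-0.9  0.2 -1.2] w 0.0867 q6 -0.1
bowlrim x 0.6228 y 0.0094 r 0.0278
ring0out x 0.6277 y 0.1023 r 0.0330
bowl x 0.4147 y 0.1360 r 0.0276
[([0.427, 0.1338, 0.0623], 0.9), ([0.6272, 0.016, 0.0952], 0.76), ([0.6186, -0.0866, 0.1034], 0.57)]
time: 29.4
position: [0.4136, 0.136, 0.1149]
tool_rot: [0.729, 0.685, -0.001, -0.0]
ft_force: [1.3, -0.8, -0.1]
grip_width: 0.0868
t 29.4 pos [0.4136 0.136  0.1149] yaw 86.4 F [ 1.3 -0.8 -0.1] w 0.0868 q6 0.12
bowl x 0.4121 y 0.1385 r 0.0307
ring x 0.6138 y 0.1100 r 0.0305
[([0.4129, 0.1417, 0.0646], 0.59), ([0.5844, 0.1249, 0.0323], 0.21)]
```

```bash
python3 -m jog '[{"grip":0,"travel":[0,0.12,-3],"twist":0},{"grip":0,"travel":[0,0,-3],"twist":0},{"grip":0,"travel":[0,0,-1.6],"twist":0},{"grip":0,"travel":[0,0,-1.2],"twist":0},{"grip":255,"travel":[0,0,0],"twist":0},{"grip":255,"travel":[0,0,0],"twist":0},{"grip":255,"travel":[0,0,0],"twist":0},{"grip":255,"travel":[0,0,0],"twist":0}]' 30
python3 -m jog '[{"grip":255,"travel":[0,0,0],"twist":0},{"grip":255,"travel":[0,0,0],"twist":0},{"grip":255,"travel":[0,0,0.5],"twist":0},{"grip":255,"travel":[0,0,2],"twist":0},{"grip":255,"travel":[0,0,3],"twist":0},{"grip":255,"travel":[0,0,3],"twist":0},{"grip":255,"travel":[0,0,1.5],"twist":0},{"grip":255,"travel":[0,0,0],"twist":0}]'
python3 -m jog '[{"grip":255,"travel":[3,-0.5,0],"twist":0},{"grip":255,"travel":[4.5,-0.7,0],"twist":0},{"grip":255,"travel":[4.5,-0.7,0],"twist":0},{"grip":255,"travel":[4.5,-0.7,0],"twist":0},{"grip":255,"travel":[2.9,-0.6,0],"twist":0},{"grip":255,"travel":[1.7,-0.3,0],"twist":0},{"grip":255,"travel":[0,0,0],"twist":0},{"grip":255,"travel":[0,0,0],"twist":0}]'
python3 -c "from h import *; st()"
```

```text
time: 30.3
position: [0.4143, 0.1372, 0.0283]
tool_rot: [0.729, 0.684, 0.001, 0.001]
ft_force: [0.1, -0.8, 0.2]
grip_width: 0.0641
time: 31.1
position: [0.4143, 0.1375, 0.1293]
tool_rot: [0.729, 0.684, 0.002, 0.001]
ft_force: [0.2, -0.9, -2.8]
grip_width: 0.0639
time: 31.9
position: [0.6221, 0.1024, 0.1255]
tool_rot: [0.729, 0.684, -0.002, -0.002]
ft_force: [-0.3, 0.7, -2.8]
grip_width: 0.0638
t 31.9 pos [0.6221 0.1024 0.1255] yaw 86.35 F [-0.3  0.7 -2.8] w 0.0638 q6 0.05
```

```bash
python3 -m jog '[{"grip":255,"travel":[0.4,0.05,-2],"twist":0},{"grip":255,"travel":[0,0,-2],"twist":0},{"grip":255,"travel":[0,0,-1.5],"twist":0},{"grip":255,"travel":[0,0,0],"twist":0},{"grip":255,"travel":[0,0,0],"twist":0}]'
python3 -m jog '[{"grip":255,"travel":[0,0,-0.3],"twist":0},{"grip":255,"travel":[0,0,-0.3],"twist":0},{"grip":255,"travel":[0,0,0],"twist":0},{"grip":255,"travel":[0,0,0],"twist":0}]'
```

```text
time: 32.4
position: [0.6275, 0.103, 0.0723]
tool_rot: [0.729, 0.684, -0.001, -0.001]
ft_force: [0.2, 0.3, -2.0]
grip_width: 0.0642
time: 32.8
position: [0.6286, 0.1027, 0.0668]
tool_rot: [0.729, 0.684, 0.0, 0.0]
ft_force: [0.0, -0.3, -2.0]
grip_width: 0.0636
```

```bash
python3 -m jog '[{"grip":255,"travel":[-0.05,0,-0.2],"twist":0},{"grip":255,"travel":[0,0,-0.15],"twist":0},{"grip":255,"travel":[0,0,-0.15],"twist":0},{"grip":255,"travel":[0,0,0],"twist":0},{"grip":255,"travel":[0,0,0],"twist":0}]'
```

```text
time: 33.3
position: [0.6288, 0.1029, 0.063]
tool_rot: [0.729, 0.684, 0.001, 0.001]
ft_force: [-0.1, 0.8, 5.2]
grip_width: 0.064
```

```bash
python3 -m jog '[{"grip":30,"travel":[0,0,0],"twist":0},{"grip":30,"travel":[0,0,0],"twist":0},{"grip":30,"travel":[0,0,0],"twist":0},{"grip":30,"travel":[0,0,0],"twist":0},{"grip":30,"travel":[0,0,1],"twist":0},{"grip":20,"travel":[0,0,2.5],"twist":0},{"grip":0,"travel":[0,0,4.5],"twist":0},{"grip":0,"travel":[0,0,4.5],"twist":0}]'
python3 -m jog '[{"grip":0,"travel":[-1.1,-3.5,3],"twist":0},{"grip":0,"travel":[-1.1,-4.2,1],"twist":0},{"grip":0,"travel":[-1.1,-4.2,0],"twist":6.15},{"grip":0,"travel":[-1.1,-4.2,0],"twist":6.15},{"grip":0,"travel":[-1.1,-4.2,0],"twist":6.15},{"grip":0,"travel":[-1.1,-4.2,0],"twist":6.15},{"grip":0,"travel":[-1.1,-4.2,0],"twist":6.15},{"grip":0,"travel":[-1.1,-4.2,0],"twist":6.15}]'
python3 -m jog '[{"grip":0,"travel":[-1.1,-4.2,0],"twist":8.2},{"grip":0,"travel":[-1.1,-4.2,0],"twist":8.2},{"grip":0,"travel":[-1.1,-4.2,0],"twist":8.2},{"grip":0,"travel":[-1.1,-4.2,0],"twist":8.2},{"grip":0,"travel":[0,0,0],"twist":4},{"grip":0,"travel":[0,0,0],"twist":0},{"grip":0,"travel":[0,0,0],"twist":0}]'
python3 - <<'E'
from look import *
o=st(); o,im=grab("wrist","w8"); _,tp=grab("top","t8")
for t in ["scraper_0","slot_block"]: print(t,find(t,"wrist"),find(t,"top"))
print(find("bowl_0","top"))
circ(tp,"top",None,.54,.70,-.16,.18,.099,.026,.036,"bowlT")
E
```

```text
time: 34.1
position: [0.6273, 0.1027, 0.1876]
tool_rot: [0.729, 0.684, -0.001, -0.001]
ft_force: [0.7, 0.0, -0.1]
grip_width: 0.0852
time: 34.9
position: [0.5393, -0.2279, 0.2274]
tool_rot: [0.473, 0.881, -0.0, 0.0]
ft_force: [0.9, 0.6, -0.2]
grip_width: 0.0868
time: 35.6
position: [0.4958, -0.3937, 0.2268]
tool_rot: [0.174, 0.985, 0.0, -0.0]
ft_force: [-0.5, 0.1, 0.3]
grip_width: 0.0869
t 35.6 pos [ 0.4958 -0.3937  0.2268] yaw 159.97 F [-0.5  0.1  0.3] w 0.0869 q6 -2.07
scraper_0 [([0.4957, -0.4236, 0.0041], 0.82)] [([0.4731, -0.4036, 0.0131], 0.84)]
slot_block [([0.5817, -0.3259, 0.0607], 0.57)] [([0.6139, -0.3173, 0.0609], 0.97)]
[([0.6162, -0.084, 0.0965], 0.95), ([0.6228, 0.0076, 0.0992], 0.89), ([0.6299, 0.1018, 0.1001], 0.77)]
bowlT x 0.6160 y -0.0857 r 0.0315
bowlT x 0.6228 y 0.0074 r 0.0311
bowlT x 0.6287 y 0.1053 r 0.0298
bowlT x 0.5789 y -0.0406 r 0.0327
```

View pics/w8.png

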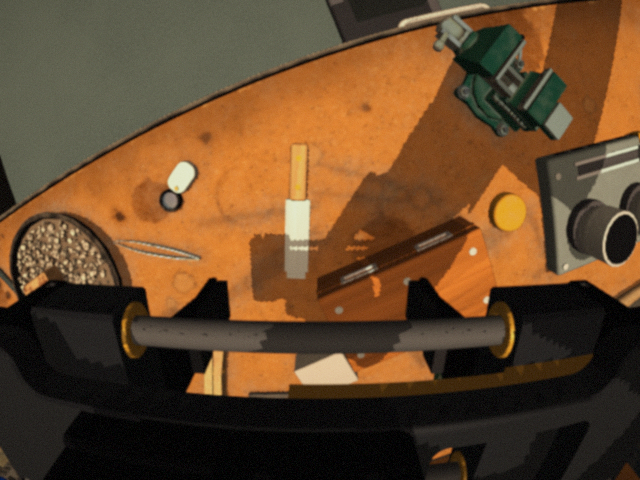

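Run:
```python
from look import *
o=get_obs(); im=cv2.imread("pics/w8.png")[:,:,::-1].copy(); tp=cv2.imread("pics/top0.png")[:,:,::-1].copy()
for l,uv,z in [("hback",(299.5,145),.014),("shoulder",(298.5,200),.014),("tip",(297,278),.004),("shoulderblade",(297.5,200),.004)]: print(l,px("wrist",uv,z,o).round(4))
a=bird(im,"wrist",o,.52,.66,-.44,-.22,.06,1800); b=bird(im,"wrist",o,.52,.66,-.44,-.22,.040,1800); c=bird(tp,"top",None,.52,.66,-.44,-.22,.06,1800)
d=bird(im,"wrist",o,.38,.52,-.48,-.34,.014,1800)
v=np.vstack([np.hstack([a,c]),np.hstack([b,d,np.zeros((252,396-252,3),np.uint8)])]); print(v.shape)
cv2.imwrite("pics/blk.png",v[:,:,::-1])
```

```text
hback [ 0.4262 -0.3884  0.014 ]
shoulder [ 0.4792 -0.4091  0.014 ]
tip [ 0.5632 -0.4431  0.004 ]
shoulderblade [ 0.4803 -0.4112  0.004 ]Traceback (most recent call last):
  File "<stdin>", line 6, in <module>
    return _nx.concatenate(arrs, 0, dtype=dtype, casting=casting)
           ~~~~~~~~~~~~~~~^^^^^^^^^^^^^^^^^^^^^^^^^^^^^^^^^^^^^^^
ValueError: all the input array dimensions except for the concatenation axis must match exactly, but along dimension 1, the array at index 0 has size 792 and the array at index 1 has size 791
```

Run:
```python
from look import *
o=get_obs(); im=cv2.imread("pics/w8.png")[:,:,::-1].copy(); tp=cv2.imread("pics/top0.png")[:,:,::-1].copy()
a=bird(im,"wrist",o,.52,.66,-.44,-.22,.06,1800); b=bird(im,"wrist",o,.52,.66,-.44,-.22,.040,1800); c=bird(tp,"top",None,.52,.66,-.44,-.22,.06,1800)
d=bird(im,"wrist",o,.38,.52,-.48,-.26,.014,1800)
d=d[:b.shape[0],:b.shape[1]]
v=np.vstack([np.hstack([a,c]),np.hstack([b,cv2.resize(d,(b.shape[1],b.shape[0]))])]); print(v.shape)
cv2.imwrite("pics/blk.png",v[:,:,::-1])
```

```text
(504, 792, 3)
```

View pics/blk.png

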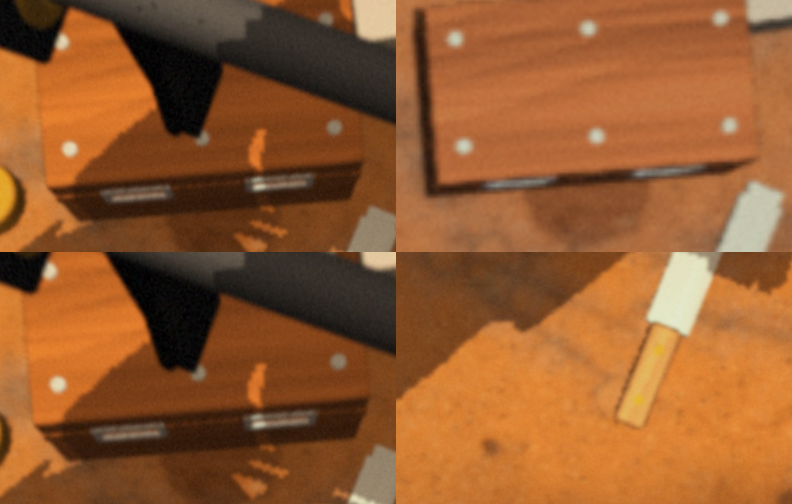

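```bash
python3 -m jog '[{"grip":80,"travel":[-0.8,-0.25,-4],"twist":-1.7},{"grip":80,"travel":[-0.8,-0.25,-4],"twist":0},{"grip":80,"travel":[-0.8,-0.25,-4],"twist":0},{"grip":80,"travel":[-0.8,-0.25,-4],"twist":0},{"grip":80,"travel":[0,0,-3],"twist":0},{"grip":80,"travel":[0,0,0],"twist":0},{"grip":80,"travel":[0,0,0],"twist":0}]' 40
python3 - <<'E'
from look import *
o=st(); o,im=grab("wrist","w9"); print(find("scraper_0","wrist"))
print("predict grasp px",proj("wrist",[.4639,-.4035,.014],o),"shoulder",proj("wrist",[.4797,-.4098,.014],o),"hback",proj("wrist",[.4239,-.3877,.014],o))
hsv=cv2.cvtColor(im,cv2.COLOR_RGB2HSV)
for r in range(150,290,12):
    row=im[r].astype(int); m=np.where((row[230:420,1]>100)&(row[230:420,2]<150))[0]; print(r, m.min()+230 if len(m) else None, m.max()+230 if len(m) else None, row[318])
E
```

```text
time: 36.65
position: [0.4643, -0.4042, 0.0367]
tool_rot: [0.188, 0.982, 0.0, -0.0]
ft_force: [1.0, -0.5, -0.1]
grip_width: 0.0601
t 36.65 pos [ 0.4643 -0.4042  0.0367] yaw 158.38 F [ 1.  -0.5 -0.1] w 0.0601 q6 -2.09
[([0.4696, -0.408, 0.0118], 0.64)]
predict grasp px [319.46363921 277.81317064] shoulder [319.32320097 305.65412339] hback [319.54476584 200.09259369]
150 230 419 [230 143  61]
162 230 419 [230 141  57]
174 230 419 [230 138  54]
186 230 419 [229 138  54]
198 230 409 [109  70  35]
210 230 367 [233 170  85]
222 230 357 [229 171  61]
234 230 350 [234 172  84]
246 230 340 [236 176  92]
258 274 330 [234 187  96]
270 317 326 [163 108  55]
282 305 326 [154  97  25]
```

```bash
python3 -m jog '[{"grip":80,"travel":[0,0,-2.5],"twist":0},{"grip":80,"travel":[0,0,-1.3],"twist":0},{"grip":80,"travel":[0,0,0],"twist":0},{"grip":255,"travel":[0,0,0],"twist":0},{"grip":255,"travel":[0,0,0],"twist":0},{"grip":255,"travel":[0,0,0],"twist":0},{"grip":255,"travel":[0,0,0],"twist":0},{"grip":255,"travel":[0,0,0],"twist":0}]' 45
python3 -m jog '[{"grip":255,"travel":[0,0,0],"twist":0},{"grip":255,"travel":[0,0,0],"twist":0},{"grip":255,"travel":[0,0,0],"twist":0},{"grip":255,"travel":[0,0,0],"twist":0}]'
```

```text
time: 37.55
position: [0.4641, -0.4044, -0.0011]
tool_rot: [0.188, 0.982, -0.0, 0.0]
ft_force: [-0.2, -0.3, -1.0]
grip_width: 0.0278
time: 37.95
position: [0.464, -0.4043, -0.0013]
tool_rot: [0.188, 0.982, -0.0, 0.0]
ft_force: [-0.6, -0.5, 1.5]
grip_width: 0.0176
```

```bash
python3 -m jog '[{"grip":255,"travel":[0,0,1],"twist":0},{"grip":255,"travel":[0,0,3],"twist":0},{"grip":255,"travel":[0,0,3],"twist":0},{"grip":255,"travel":[-0.5,0.45,0],"twist":6.6},{"grip":255,"travel":[-0.5,0.45,0],"twist":6.6},{"grip":255,"travel":[-0.5,0.45,0],"twist":6.6},{"grip":255,"travel":[-0.5,0.45,0],"twist":6.6},{"grip":255,"travel":[0,0,0],"twist":0}]'
python3 -m jog '[{"grip":255,"travel":[0,0,-1.5],"twist":0},{"grip":255,"travel":[0,0,-1.5],"twist":0},{"grip":255,"travel":[0,0,-0.2],"twist":0},{"grip":255,"travel":[0,0,0],"twist":0},{"grip":255,"travel":[0,0,0],"twist":0}]'
python3 - <<'E'
from look import *
o=st(); o,im=grab("wrist","w10"); _,s=grab("scene","s10")
P=o["position"]; a=np.radians(4.6); d=np.array([np.cos(a),np.sin(a),0]); n=np.array([-d[1],d[0],0]); P0=P+[0,0,.0012]
print("exp tip L/R",[proj("wrist",P0+d*.107+n*k+[0,0,.004],o).round(1).tolist() for k in(.0105,-.0105)],"slot L/R",[proj("wrist",np.array([.566,-.3764,.036])+n*k+[0,0,h],o).round(1).tolist() for k in(.016,-.016) for h in (0,.008)])
cv2.imwrite("pics/w10c.png",cv2.resize(im[200:440,200:440,::-1],None,fx=2.5,fy=2.5,interpolation=cv2.INTER_CUBIC))
E
```

```text
time: 38.75
position: [0.4432, -0.3852, 0.0688]
tool_rot: [-0.041, 0.999, 0.001, -0.001]
ft_force: [-0.4, -0.6, -1.1]
grip_width: 0.0173
time: 39.25
position: [0.4442, -0.3865, 0.0366]
tool_rot: [-0.041, 0.999, -0.0, 0.0]
ft_force: [0.2, -0.0, -0.9]
grip_width: 0.0172
t 39.25 pos [ 0.4442 -0.3865  0.0366] yaw -175.26 F [ 0.2 -0.  -0.9] w 0.0172 q6 -2.56
exp tip L/R [[334.3, 451.9], [300.6, 451.8]] slot L/R [[342.0, 459.9], [342.6, 468.8], [293.5, 459.8], [292.9, 468.7]]
```

```bash
python3 -m jog '[{"grip":255,"travel":[0.8,0.06,0],"twist":0},{"grip":255,"travel":[0.6,0.05,0],"twist":0},{"grip":255,"travel":[0.4,0.03,0],"twist":0},{"grip":255,"travel":[0.3,0.03,0],"twist":0},{"grip":255,"travel":[0,0,0],"twist":0}]'
python3 - <<'E'
from look import *
o=st(); _,tp=grab("top","t10"); _,s=grab("scene","s10")
print(find("scraper_0","top"),find("scraper_0","scene"))
cv2.imwrite("pics/t10c.png",np.hstack([cv2.resize(tp[170:330,380:520,::-1],None,fx=3,fy=3,interpolation=cv2.INTER_CUBIC)]))
E
```

```text
time: 39.85
position: [0.4656, -0.3844, 0.0366]
tool_rot: [-0.042, 0.999, -0.0, 0.0]
ft_force: [0.5, 0.0, -0.7]
grip_width: 0.0173
t 39.85 pos [ 0.4656 -0.3844  0.0366] yaw -175.2 F [ 0.5  0.  -0.7] w 0.0173 q6 -2.53
[([0.5406, -0.3823, 0.0432], 0.67), ([0.5303, 0.0441, 0.0321], 0.67), ([0.616, -0.344, 0.058], 0.36)] []
```

```bash
python3 -m jog '[{"grip":255,"travel":[0.5,0.04,0],"twist":0},{"grip":255,"travel":[0.5,0.04,0],"twist":0},{"grip":255,"travel":[0,0,0],"twist":0}]'
python3 -m jog '[{"grip":255,"travel":[0.5,0.04,0],"twist":0},{"grip":255,"travel":[0.5,0.04,0],"twist":0},{"grip":255,"travel":[0,0,0],"twist":0}]'
```

```text
time: 40.35
position: [0.4759, -0.384, 0.0366]
tool_rot: [-0.042, 0.999, -0.0, 0.0]
ft_force: [-0.1, 0.1, -0.2]
grip_width: 0.0173
time: 40.65
position: [0.4859, -0.3831, 0.0366]
tool_rot: [-0.042, 0.999, -0.0, 0.0]
ft_force: [0.0, 0.6, -1.4]
grip_width: 0.0175
```

```bash
python3 -m jog '[{"grip":255,"travel":[0.7,0.06,0],"twist":0},{"grip":255,"travel":[0.7,0.06,0],"twist":0},{"grip":255,"travel":[0.7,0.06,0],"twist":0},{"grip":255,"travel":[0,0,0],"twist":0}]'
python3 -m jog '[{"grip":255,"travel":[0.7,0.06,0],"twist":0},{"grip":255,"travel":[0.7,0.06,0],"twist":0},{"grip":255,"travel":[0.7,0.06,0],"twist":0},{"grip":255,"travel":[0.7,0.06,0],"twist":0},{"grip":255,"travel":[0,0,0],"twist":0}]'
```

```text
time: 41.05
position: [0.5074, -0.3813, 0.0367]
tool_rot: [-0.042, 0.999, -0.001, 0.001]
ft_force: [0.5, -0.2, -1.0]
grip_width: 0.0175
time: 41.55
position: [0.5353, -0.3788, 0.0367]
tool_rot: [-0.042, 0.999, -0.0, 0.001]
ft_force: [0.4, 0.1, -0.6]
grip_width: 0.0171
```

Expect contact near x = .549; push in small steps.

```bash
python3 -m jog '[{"grip":255,"travel":[0.4,0.03,0],"twist":0},{"grip":255,"travel":[0.4,0.03,0],"twist":0},{"grip":255,"travel":[0,0,0],"twist":0}]'
python3 -m jog '[{"grip":255,"travel":[0.2,0.02,0],"twist":0},{"grip":255,"travel":[0.2,0.02,0],"twist":0},{"grip":255,"travel":[0,0,0],"twist":0}]'
python3 -c "
from h import *
grab('wrist');grab('top','t11');print(find('scraper_0','wrist'),find('scraper_0','top'))"
```

```text
time: 41.85
position: [0.5425, -0.3782, 0.0366]
tool_rot: [-0.042, 0.999, -0.0, 0.0]
ft_force: [-0.7, 0.5, -1.5]
grip_width: 0.0176
time: 42.15
position: [0.5462, -0.3778, 0.0366]
tool_rot: [-0.042, 0.999, -0.0, 0.0]
ft_force: [-0.3, -0.2, -0.1]
grip_width: 0.0174
[([0.5285, -0.3834, 0.0515], 0.57), ([0.5462, -0.1299, 0.0094], 0.15)] []
```

```bash
python3 -m jog '[{"grip":255,"travel":[0.15,0.01,0],"twist":0},{"grip":255,"travel":[0.1,0.01,0],"twist":0},{"grip":255,"travel":[0,0,0],"twist":0}]'
python3 -m jog '[{"grip":255,"travel":[0.1,0.01,0],"twist":0},{"grip":255,"travel":[0.1,0.01,0],"twist":0},{"grip":255,"travel":[0,0,0],"twist":0}]'
```

```text
time: 42.65
position: [0.5487, -0.3776, 0.0366]
tool_rot: [-0.042, 0.999, -0.0, 0.0]
ft_force: [0.6, 0.9, -0.2]
grip_width: 0.0175
time: 42.95
position: [0.5506, -0.3773, 0.0366]
tool_rot: [-0.042, 0.999, -0.0, 0.0]
ft_force: [0.4, -0.8, -1.4]
grip_width: 0.0172
```

```bash
python3 -m jog '[{"grip":255,"travel":[0.1,0.01,0],"twist":0},{"grip":255,"travel":[0.1,0.01,0],"twist":0},{"grip":255,"travel":[0,0,0],"twist":0}]'
python3 -m jog '[{"grip":255,"travel":[0.1,0.01,0],"twist":0},{"grip":255,"travel":[0,0,0],"twist":0}]'
python3 -m jog '[{"grip":255,"travel":[0.1,0.01,0],"twist":0},{"grip":255,"travel":[0,0,0],"twist":0}]'
```

```text
time: 43.25
position: [0.551, -0.3772, 0.0365]
tool_rot: [-0.042, 0.999, 0.0, -0.002]
ft_force: [-4.8, -0.3, 1.7]
grip_width: 0.0175
time: 43.45
position: [0.551, -0.3772, 0.0365]
tool_rot: [-0.042, 0.999, 0.0, -0.002]
ft_force: [-8.8, -1.6, 2.5]
grip_width: 0.0174
time: 43.65
position: [0.551, -0.3772, 0.0365]
tool_rot: [-0.042, 0.999, 0.001, -0.003]
ft_force: [-10.3, -2.5, 2.7]
grip_width: 0.0172
```

```bash
python3 -m jog '[{"grip":255,"travel":[0,0,-0.1],"twist":0},{"grip":255,"travel":[0,0,-0.06],"twist":0},{"grip":255,"travel":[0,0,0],"twist":0}]'
python3 -m jog '[{"grip":150,"travel":[0,0,0],"twist":0},{"grip":100,"travel":[0,0,0],"twist":0},{"grip":100,"travel":[0,0,0],"twist":0},{"grip":100,"travel":[0,0,0],"twist":0},{"grip":100,"travel":[0,0,0.5],"twist":0},{"grip":100,"travel":[0,0,2],"twist":0},{"grip":60,"travel":[-0.5,0,3],"twist":0},{"grip":0,"travel":[-2,0,3.5],"twist":0}]'
python3 -m jog '[{"grip":0,"travel":[-2,0,3.5],"twist":0},{"grip":0,"travel":[-2,0,3],"twist":0},{"grip":0,"travel":[-1,0,2],"twist":0},{"grip":0,"travel":[0,0,0],"twist":0},{"grip":0,"travel":[0,0,0],"twist":0}]'
python3 - <<'E'
from look import *
o=st(); o,im=grab("wrist","w12"); _,tp=grab("top","t12"); _,sc=grab("scene","s12")
for n in("wrist","top","scene"): print(n,find("scraper_0",n),find("bowl_0",n))
a=np.radians(4.6); d=np.array([np.cos(a),np.sin(a),0])
for k in (.060,0): print(proj("wrist",np.array([.5675,-.3764,.050])-d*k,o))
A=cv2.resize(im[150:450,200:520,::-1],(400,375)); B=cv2.resize(tp[160:360,150:520,::-1],(740,400)); 
C=cv2.resize(sc[190:300,180:330,::-1],(340,250))
v=np.zeros((600,800,3),np.uint8); v[:300,:320]=im[150:450,200:520,::-1]; v[:300,330:780]=cv2.resize(sc[195:295,190:340,::-1],(450,300),interpolation=cv2.INTER_CUBIC); v[300:,:]=cv2.resize(tp[170:320,160:560,::-1],(800,300),interpolation=cv2.INTER_CUBIC)
cv2.imwrite("pics/fin.png",v)
E
```

```text
time: 43.95
position: [0.551, -0.3769, 0.035]
tool_rot: [-0.042, 0.999, 0.001, -0.003]
ft_force: [-8.7, -2.0, 4.1]
grip_width: 0.0172
time: 44.75
position: [0.5306, -0.3766, 0.1253]
tool_rot: [-0.042, 0.999, 0.0, 0.0]
ft_force: [0.4, 0.3, 0.1]
grip_width: 0.0618
time: 45.25
position: [0.4798, -0.377, 0.2103]
tool_rot: [-0.041, 0.999, -0.0, 0.001]
ft_force: [1.1, -0.2, -1.9]
grip_width: 0.0864
t 45.25 pos [ 0.4798 -0.377   0.2103] yaw -175.25 F [ 1.1 -0.2 -1.9] w 0.0864 q6 -2.5
wrist [([0.5348, -0.3815, 0.0462], 0.59)] []
top [([0.553, -0.3761, 0.0528], 0.67)] [([0.627, 0.1006, 0.096], 0.92), ([0.614, -0.0852, 0.0963], 0.81), ([0.6206, 0.01, 0.0984], 0.68)]
scene [([0.5462, 0.0474, 0.0527], 0.54)] [([0.5982, -0.0695, 0.0862], 0.97), ([0.606, 0.1144, 0.0836], 0.8), ([0.6001, 0.0221, 0.086], 0.59), ([0.5687, 0.0516, 0.0304], 0.2)]
[311.12254087 250.79443112]
[311.28281996 309.07550973]
```

View pics/fin.png

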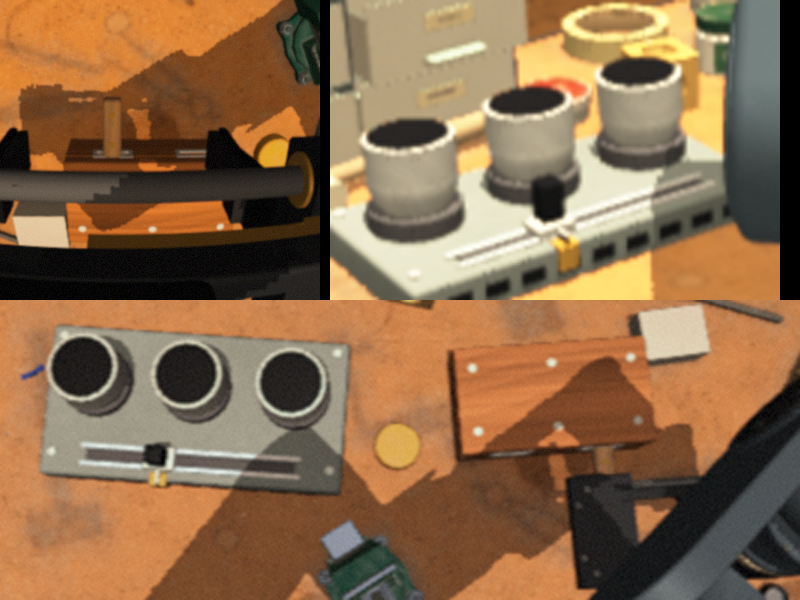

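```bash
python3 -m jog '[{"grip":255,"travel":[0,-0.15,-4],"twist":0},{"grip":255,"travel":[0,-0.15,-4],"twist":0},{"grip":255,"travel":[0,-0.15,-4],"twist":0},{"grip":255,"travel":[0,0,-3.5],"twist":0},{"grip":255,"travel":[0,0,-1.8],"twist":0},{"grip":255,"travel":[0,0,0],"twist":0},{"grip":255,"travel":[0,0,0],"twist":0},{"grip":255,"travel":[0,0,0],"twist":0}]' 20
python3 -m jog '[{"grip":255,"travel":[0.4,0.03,0],"twist":0},{"grip":255,"travel":[0.4,0.03,0],"twist":0},{"grip":255,"travel":[0.3,0.02,0],"twist":0},{"grip":255,"travel":[0.2,0.02,0],"twist":0},{"grip":255,"travel":[0,0,0],"twist":0}]'
python3 -m jog '[{"grip":255,"travel":[0.2,0.02,0],"twist":0},{"grip":255,"travel":[0.15,0.01,0],"twist":0},{"grip":255,"travel":[0,0,0],"twist":0}]'
```

```text
time: 46.5
position: [0.4804, -0.3824, 0.0384]
tool_rot: [-0.042, 0.999, -0.001, 0.001]
ft_force: [-1.0, -0.8, 0.5]
grip_width: 0.0309
time: 47.0
position: [0.4929, -0.3804, 0.0371]
tool_rot: [-0.042, 0.999, -0.0, 0.0]
ft_force: [-0.2, 0.6, -0.1]
grip_width: 0.0013
time: 47.3
position: [0.4962, -0.3801, 0.0369]
tool_rot: [-0.042, 0.999, -0.0, 0.0]
ft_force: [-0.7, 0.1, -0.7]
grip_width: 0.0008
```

```bash
python3 -m jog '[{"grip":255,"travel":[0.1,0.01,0],"twist":0},{"grip":255,"travel":[0.1,0.01,0],"twist":0},{"grip":255,"travel":[0,0,0],"twist":0}]'
python3 -m jog '[{"grip":255,"travel":[0.1,0.01,0],"twist":0},{"grip":255,"travel":[0.05,0,0],"twist":0},{"grip":255,"travel":[0,0,0],"twist":0}]'
```

```text
time: 47.6
position: [0.4967, -0.3796, 0.0366]
tool_rot: [-0.042, 0.999, 0.001, -0.001]
ft_force: [-4.3, -1.3, 0.4]
grip_width: 0.0004
time: 47.9
position: [0.4968, -0.3792, 0.0363]
tool_rot: [-0.042, 0.999, 0.001, -0.003]
ft_force: [-7.1, -0.6, 0.5]
grip_width: 0.0006
```

```bash
python3 -m jog '[{"grip":255,"travel":[-1,-0.08,0],"twist":0},{"grip":255,"travel":[-1,-0.08,2],"twist":0},{"grip":255,"travel":[0,0,4.5],"twist":0},{"grip":255,"travel":[0,0,4.5],"twist":0},{"grip":255,"travel":[0,0,4.5],"twist":0},{"grip":255,"travel":[0,2,3],"twist":0},{"grip":255,"travel":[0.5,4,0],"twist":-4},{"grip":255,"travel":[0.5,4.5,0],"twist":-4.3}]'
python3 -m jog '[{"grip":255,"travel":[0.5,4.5,0],"twist":0},{"grip":255,"travel":[0.5,4.5,0],"twist":0},{"grip":255,"travel":[0.5,4.5,0],"twist":0},{"grip":255,"travel":[0.5,4.5,0],"twist":0},{"grip":255,"travel":[0.5,4.5,0],"twist":0},{"grip":255,"travel":[0,4.5,0],"twist":0},{"grip":255,"travel":[0,4.5,0],"twist":0},{"grip":255,"travel":[0,0.6,0],"twist":0}]'
python3 -m jog '[{"grip":255,"travel":[0,0,0],"twist":0},{"grip":255,"travel":[0,0,0],"twist":0}]'
python3 - <<'E'
from look import *
o=st(); o,im=grab("wrist","w13")
P=proj("wrist",[.5375,.0415,.034],o); print(P)
u,v=int(P[0]),int(P[1])
for r in range(v-10,v+14,2): print(r,' '.join('%d/%d'%(a,b) for a,b in im[r,u-16:u+17][:,[0,2]]))
print(find("bowl_0","wrist"),find("mark_clip","wrist"),find("vent_post","wrist"))
E
```

```text
time: 48.7
position: [0.4909, -0.2771, 0.224]
tool_rot: [0.034, 0.999, -0.002, 0.003]
ft_force: [0.4, -0.3, -1.2]
grip_width: 0.0001
time: 49.5
position: [0.5139, 0.0493, 0.2223]
tool_rot: [0.028, 1.0, 0.001, 0.001]
ft_force: [0.9, -0.6, 0.3]
grip_width: 0.0003
time: 49.7
position: [0.515, 0.0438, 0.2222]
tool_rot: [0.031, 1.0, -0.0, 0.001]
ft_force: [0.5, 0.4, 0.6]
grip_width: 0.0003
t 49.7 pos [0.515  0.0438 0.2222] yaw 176.45 F [0.5 0.4 0.6] w 0.0003 q6 -1.64
[317.24412105 237.51615592]
227 47/37 53/41 49/36 51/38 53/38 52/42 46/36 43/32 51/21 85/19 120/23 133/16 137/21 137/21 141/24 131/15 126/23 118/17 127/21 135/25 141/24 143/23 137/19 136/23 118/24 97/37 61/35 51/41 55/43 53/38 51/37 55/40 48/38
229 50/38 48/40 50/38 50/39 48/36 55/43 47/37 48/34 84/33 142/33 172/25 181/29 182/27 181/28 179/34 156/35 120/46 94/41 122/37 160/29 181/33 181/27 185/29 179/26 166/37 129/34 80/38 53/40 48/37 51/42 51/44 55/43 52/42
231 65/52 67/54 75/58 72/55 67/54 68/51 68/53 73/55 101/48 151/45 178/32 183/28 184/29 184/32 179/52 169/79 156/100 148/98 146/67 166/38 180/30 186/32 183/26 186/32 172/3
[... 1624 characters left out ...]
12 153/111 158/116 155/113 157/115 154/113 155/111 154/108 150/111 147/106 148/111 165/124
247 109/82 116/85 139/101 173/125 186/137 189/141 191/139 187/137 173/125 143/104 127/93 121/88 111/81 110/76 113/79 106/72 112/83 113/83 109/81 113/79 110/81 109/75 117/83 125/88 157/115 173/125 186/139 187/138 186/137 180/134 171/122 144/103 119/88
249 75/55 91/64 131/94 167/120 186/136 191/139 184/137 154/111 105/75 56/41 29/20 13/5 11/5 17/12 13/6 13/9 20/16 14/13 13/7 16/8 12/6 18/12 17/16 27/24 66/45 115/82 162/116 182/135 184/134 183/136 167/119 130/94 92/66
[([0.6204, -0.109, 0.1044], 0.76)] [([0.5353, 0.0448, 0.0346], 0.78), ([0.5774, -0.2487, 0.0473], 0.22)] [([0.5467, 0.0421, 0.0573], 0.76)]
```

Run:
```python
from h import *
camera("top"); print(find("bowl_0","top"),find("scraper_0","top"))
hand_in(); st()
```

```text
[([0.6143, -0.0887, 0.0957], 0.88), ([0.6307, 0.0781, 0.0978], 0.59)] [([0.5357, -0.3757, 0.0497], 0.9), ([0.5972, -0.0467, 0.0283], 0.3)]
the job is handed in; nothing more can be done
the job is handed in; nothing more can be done
```

The job is done and handed in at about 50 s of the 210 s. I found three bowls and one scraper on the bench; no second scraper showed in any view.

- **Vent slide:** I gripped the post and slid it left, stopping about 0.5 mm short of the mark. It never ran past. A second look at the end gave the same 0.5 mm gap.
- **Bowls:** All three sit in rings of their own. With the arm away, the top camera put their rims within about 3 mm of the ring centres, at the seated height of about 99 mm, and they look level in the last picture.
- **Scraper:** It is in the right-hand slot. The shoulder stopped firmly against the block at about 10 N. After letting go, I pushed on the end of the handle with 7 N; it did not move, and its back end was where a fully home scraper's should be.

**Checks that disagreed:**
- **Finger length:** By contact and camera, the fingertips were about 6 mm above the reported TCP, not 22 mm ahead of it. Because of that, my first close on the vent post passed over it without moving anything. I used the measured offset from then on.
- **Last bowl search:** The final top-camera search, just before hand-in, reported only two bowls. One of those was about 2 cm off, most likely because the arm was blocking the view. The clear view about 5 s earlier showed all three in place, and the arm touched none of them in between.

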